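# Bed a jar in the labelling jig at the market stall

## Task

Take the amber jar out of the white basket and stand it on the table in the mouth of the labelling jig, then push it slowly into the V until it beds against both rails, and press it home with about 10 N (never 15 N or more) for about a second. Leave it standing upright there, resting against both rails, and do not disturb the other goods.

Things in the scene. Friction and masses are not known exactly. Their poses are not given: they have to be found in the camera images.
- jar: closed round amber glass jar with a black screw cap: body 56 mm diameter and 50 mm tall, cap 54 mm diameter from 52 to 70 mm above the foot, total height 70 mm, 110 to 225 g; it slides easily on the smooth table (friction about 0.2). Origin at the centre of its underside, z up. It stands in the basket at the start.
- basket: low open white plastic basket, fixed, 220 (x) x 180 (y) x 40 mm high outside, walls and floor 4 mm thick. Origin at the centre of its underside.
- jig: labelling jig fixed to the table, without floor: the jar slides on the table top. Two straight white rails, 105 mm long, 12 thick, 3 to 39 mm above the table, form a V about the jig's x axis (each rail at 35 degrees to it), open to the jig's -x, roughly towards the robot. Origin on the table on that axis; z up. Bedded, unpressed, the jar's centre is 0 to 60 mm from it in +x: the day's setting, not measured.
- jig_front (a point): point on the table on the jig's centre line, 75 mm before (-x of) the jig's origin, axes as the jig's. The rails' tips, 146 mm apart inside, lie 20 mm (setting 0) to 80 mm (setting 60) beyond it in +x, so a jar can stand here clear of the rails. The table is clear of goods 60 mm farther in -x.
- jig_block (a point): centre of the top of the jig's plywood rear block (50 x 150 x 50 mm high, two clamps on top to 62 mm), 150 mm in +x from the jig's origin; fixed. The V head rides on it on two rods, sprung along x: it gives 1 mm for each 10 N of press, 6 mm at most, with heavy damping (0.3 N more for each mm/s of pushing speed), and comes back slowly when let go.
- bottle: bystander: slim amber bottle with black cap, 42 mm diameter, 100 mm tall, loose. Origin at the centre of its underside.
- carton: bystander: plain cardboard carton lying flat, 60 (x) x 90 (y) x 40 mm high, loose. Origin at the centre of its underside.
- white_jar: bystander: white jar, 60 mm diameter, 60 mm tall, loose. Origin at the centre of its underside.
Not all that is in view belongs to the job. Leave any green or pink look-alike of the jar alone.

How it is judged:
By the outcome, as a careful person would: the job done as asked, in the order asked, and still so for the second after the job is handed in, with the robot touching nothing.
It also fails if it takes over 72 s, if anything falls off the work surface, if the arm or the gripper's body presses on something with over 40 N, if the wrist force passes 120 N, or if a joint passes its speed limit or range.

## Robot

A 6-joint arm with a two-finger parallel gripper is mounted at the origin on the work surface. World frame = base frame: x ahead of the robot, y to its left, z up, the work surface at z = 0. Lengths are in m, angles in degrees, forces in N, time in s.
With the tool pointing down it reaches from about 0.3 to 0.95 m from the base axis. Payload 3.1 kg.
Tool frame: the origin (TCP) lies midway between the tips of the shut fingers; the grasp point (between the pads) lies env.hold_point_z behind it (env.hold_point_z is the distance from the TCP to the grasp point, in m); z points along the fingers, y is the direction in which the jaws open and shut (so a half turn about z gives the same grasp; the last joint's range is limited). The gripper opens to 85 mm and grips with 20 to 120 N. Pads are 22 mm wide; open, the fingers measure 114 mm over their backs; the gripper's body (76 mm by 85 mm) begins 54 mm behind the grasp point. The pads swing forward as they close: fully open they stand 13 mm farther back than shut.
Start: joints at [-80.369, 17.653, 93.61, -0, 68.738, -3.994], TCP at [0.147, -0.607, 0.231] pointing down, gripper open.
Joint ranges: [-175.34, 175.34], [-45.06, 112.39], [2.9, 150.54], [-68.45, 248.45], [3.09, 151.38], [-168.51, 168.51]. Speed limits (degrees/s): [159.86, 159.86, 180, 180, 180, 180].

## Interface

Orientations are given as [roll, pitch, yaw] about the fixed x, y, z axes, in that order (R = Rz(yaw) Ry(pitch) Rx(roll)).
In Python, from cell import observe, camera, workorder, env gives the robot as it stands. The module is installed in compiled form; this text tells all that it offers.
- The arm moves only by the tool arm_command, never from a script. Its argument "series" is a list of rows, each an object of numbers: "jaw": the closure, from -1 (fully open) to 1 (shut), so that 0 is half open; "x", "y", "z": the shift along the tool's x, y, z scaled (see below); "rx", "ry", "rz": the turn, a rotation vector about the tool's x, y, z scaled (see below). In form: [{"jaw": .., "x": .., "y": .., "z": .., "rx": .., "ry": .., "rz": ..}, ...]. A call has 1 to 20 rows; each row is the pose to reach, as a shift and turn from the pose commanded when the call began, along the tool's axes at that moment; what a row does not reach only later rows make up. The controller multiplies each number of a shift by 0.5 m and each number of a turn by pi/4 rad. A row lasts 1/10 s, in which the tool goes at most 50 mm and 8.59 degrees, less where a joint would pass 70% of its speed; a pose out of reach is approached as far as the arm can. A call with a number of a shift or a turn outside -1 to 1 is refused whole. A call with a gripper value outside its range is refused whole. The fingers move at their own pace and stop on an object; the grip force is fixed at half the most. Time passes only in rows, so rows that repeat a pose let the fingers close. It gives the time, the measured TCP pose, the force and the opening at its end, in the units of the state.
- observe(): the state, without advancing time (a new reading comes with each control period).
- camera(name): name is "scene" or "top" or "wrist"; returns a dict with "img" (480x640x3 uint8, red, green, blue), "z_map" (480x640 float32, m along the optical axis (not along the pixel's ray), 0 where there is no reading), "camera_matrix" (3x3 intrinsics, pixels), "T" (4x4, takes a point from camera to world coordinates). Camera axes: x right, y down, z forward; pixel columns grow to the right and rows downward; lengths in m; the calibration is good to about 2 mm. A picture is of the moment at which its call begins.
- workorder.job_done(): hands the job in, once; it reports no verdict.
The state is a dict: "time_s": time; "joint_pos": joint angles; "qvel": joint speeds; "joint_efforts": joint torques, N m; "tool_pos": TCP position; "tool_rot": TCP orientation; "wrist_force": force on the tool from outside, world axes, zero at the start; "ft_torque": the same for the moment, N m; "gripper_width": finger opening in m.
Only numpy, scipy, OpenCV 4.12 (cv2) and the standard library are available. Lean on these libraries where they do the work, as an engineer would, in place of code of your own. Each camera call takes 0.05 s, during which the arm holds its last target. There are 200 camera calls.

## Working session

There is one attempt and no reset: what is moved stays moved. The work goes in short steps, Python scripts to look and compute and a tool call to move; the robot and the scene stay as the last step left them, time stands still between calls to the robot, and variables do not carry over. Pictures are saved under pics/ and viewed, about 8 in all and at most 12, crops included, and the job is handed in when it is done.

Besides the shell and the picture viewer there is one more tool, called after "Emit:" as name(argument=value, ...), one argument or row to a line, values as JSON. arm_command: Moves the arm, as the interface text tells. Its arguments: {"type":"object","properties":{"series":{"type":"array","items":{"type":"object","properties":{"jaw":{"type":"number"},"x":{"type":"number","minimum":-1,"maximum":1},"y":{"type":"number","minimum":-1,"maximum":1},"z":{"type":"number","minimum":-1,"maximum":1},"rx":{"type":"number","minimum":-1,"maximum":1},"ry":{"type":"number","minimum":-1,"maximum":1},"rz":{"type":"number","minimum":-1,"maximum":1}}}}},"required":["series"]}

```bash
mkdir -p pics
cat > h.py <<'E'
import numpy as np, cv2
from cell import observe, camera, workorder, env
def snap(name, fn, crop=None, scale=1):
    c=camera(name); np.savez('last_%s.npz'%name, **c)
    im=c['img'][:,:,::-1]
    if crop: r0,r1,q0,q1=crop; im=im[r0:r1,q0:q1]
    if scale!=1: im=cv2.resize(im,None,fx=scale,fy=scale,interpolation=cv2.INTER_CUBIC)
    cv2.imwrite('pics/'+fn,im); return c
def world(c,u,v,d=None):
    K=c['camera_matrix'];T=c['T']
    d=c['z_map'][int(round(v)),int(round(u))] if d is None else d
    p=np.array([(u-K[0,2])/K[0,0]*d,(v-K[1,2])/K[1,1]*d,d,1]); return (T@p)[:3]
def onplane(c,u,v,z):
    a=world(c,u,v,1.0);o=c['T'][:3,3];return o+(a-o)*(z-o[2])/(a[2]-o[2])
def load(name): return dict(np.load('last_%s.npz'%name))
E
python3 - <<'E'
from h import *
snap('top','top0.png');snap('scene','scene0.png')
print(env.hold_point_z, observe())
E
```

```text
0.0187 {'time_s': 0.1, 'joint_pos': array([-8.03671000e+01,  1.77016101e+01,  9.36803256e+01,  5.02752647e-04,
        6.87396139e+01, -3.99180828e+00]), 'qvel': array([ 0.01188051, -0.17170602, -0.17913727,  0.05211646, -0.04895862,
       -0.05190085]), 'joint_efforts': array([-8.18223380e-04, -4.16409051e+01, -2.77643931e+01, -1.33146709e-04,
        4.03705941e-03,  1.32891893e-05]), 'tool_pos': array([ 0.14709544, -0.60668051,  0.23015498]), 'tool_rot': array([-1.79878778e+02, -8.92854100e-03,  1.36245160e+01]), 'wrist_force': array([0.20220827, 0.01019991, 0.94264896]), 'ft_torque': array([ 0.02092004,  0.05978107, -0.04775074]), 'gripper_width': 0.08552418226127953}
```

View pics/top0.png

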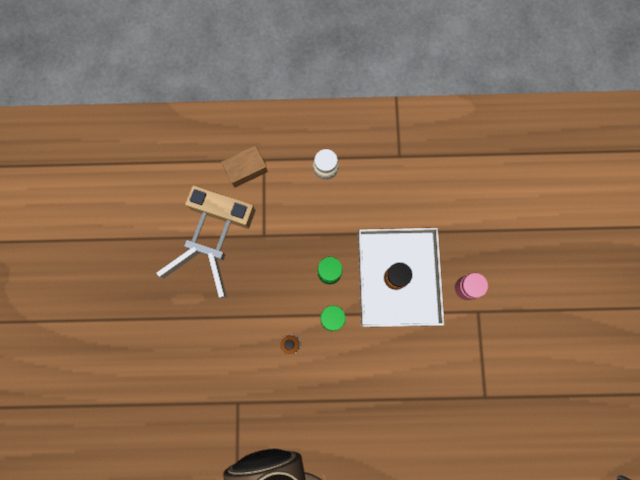

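View pics/scene0.png

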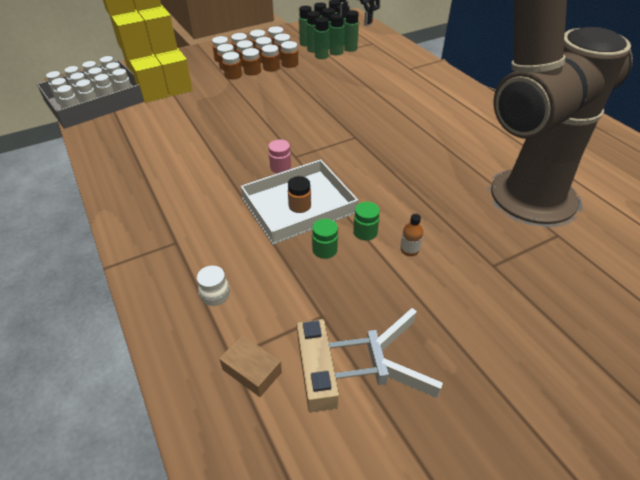

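The top view shows the amber jar with its black cap in the white basket at (398,275). Things it could be confused with:
- the amber bottle at (290,344)
- green jars at (330,270) and (333,318)
- the pink jar at (474,287)

By the description I choose (398,275). The jig is at about (205,250), its block at (219,205), and its V opens down the image, towards the robot.

Run:
```python
from h import *
c=load('top')
im=c['img'][:,:,::-1]
a=cv2.resize(im[170:320,140:270],None,fx=4,fy=4,interpolation=cv2.INTER_CUBIC)
b=cv2.resize(im[230:330,350:420],None,fx=4,fy=4,interpolation=cv2.INTER_CUBIC)
o=np.zeros((600,800,3),np.uint8); o[:600,:520]=a; o[:400,520:800]=b
cv2.imwrite('pics/crop.png',o)
print(c['T'],c['camera_matrix'])
for n,u,v in [('jar',399,274),('bottle',290,344),('white',325,158),('carton',244,166),('g1',330,268),('g2',333,318),('pink',475,286),('blk',220,206),('bw',400,232)]:
    print(n,world(c,u,v).round(4))
# jar cap top centroid by depth, rails by height band
V,U=np.mgrid[0:480,0:640];K=c['camera_matrix'];z=c['z_map']
P=np.stack([(U-K[0,2])/K[0,0]*z,(V-K[1,2])/K[1,1]*z,z],-1)@c['T'][:3,:3].T+c['T'][:3,3]
np.save('P.npy',P)
m=(abs(P[...,2]-.074)<.008)&(U>375)&(U<420)&(V>255)&(V<295)
print('cap',m.sum(),P[m].mean(0),P[m].min(0),P[m].max(0))
m=(abs(P[...,2]-.039)<.008)&(U>150)&(U<230)&(V>240)&(V<300)
print('rails',m.sum(),P[m].min(0),P[m].max(0))
q=(m*255).astype(np.uint8)
for s in ((U<198),(U>207)):
    cnt=np.argwhere(m&s)[:,::-1].astype(np.float32)
    w=P[m&s][:,:2].astype(np.float32); r=cv2.minAreaRect(w); print(r, cv2.boxPoints(r).round(4).tolist())
m=(abs(P[...,2]-.05)<.006)&(U>180)&(U<256)&(V>180)&(V<230)
r=cv2.minAreaRect(P[m][:,:2].astype(np.float32)); print('block',r,cv2.boxPoints(r).round(4).tolist())
m=(abs(P[...,2]-.040)<.006)&(U>350)&(U<450)&(V>220)&(V<335)
print('basket',P[m].min(0),P[m].max(0)); r=cv2.minAreaRect(P[m][:,:2].astype(np.float32)); print(r)
```

```text
[[-0.02050073 -0.9827744   0.18366875  0.38859369]
 [-0.99973622  0.02205337  0.0064146  -0.06631743]
 [-0.01035462 -0.18348879 -0.98296727  1.11989229]
 [ 0.          0.          0.          1.        ]] [[481.95346953   0.         316.01388427]
 [  0.         481.95346953 244.9025581 ]
 [  0.           0.           1.        ]]
jar [ 0.5153 -0.2387  0.0756]
bottle [ 0.3713 -0.0014  0.0996]
white [ 0.7906 -0.0844  0.0605]
carton [0.7842 0.1069 0.0373]
g1 [ 0.5331 -0.0892  0.0658]
g2 [ 0.4237 -0.0927  0.071 ]
pink [ 0.4863 -0.4037  0.0682]
blk [0.6847 0.1596 0.0489]
bw [ 0.6219 -0.2566  0.0126]
cap 480 [ 0.51589228 -0.24132592  0.07338254] [ 0.48963205 -0.26791126  0.06640149] [ 0.54216159 -0.21519513  0.07867293]
rails 802 [0.47873892 0.15027846 0.03103313] [0.6070708  0.30212016 0.04531001]
((0.5711981654167175, 0.26059606671333313), (0.03210308402776718, 0.11186730861663818), 35.858402252197266) [[0.5253999829292297, 0.29649999737739563], [0.5910000205039978, 0.20589999854564667], [0.6169999837875366, 0.22470000386238098], [0.5514000058174133, 0.31529998779296875]]
((0.5412330627441406, 0.164458766579628), (0.12610799074172974, 0.03400256857275963), 9.526597023010254) [[0.47620001435279846, 0.17080000042915344], [0.48190000653266907, 0.13729999959468842], [0.6061999797821045, 0.15809999406337738], [0.600600004196167, 0.19169999659061432]]
block ((0.6895042061805725, 0.16201235353946686), (0.1504218876361847, 0.05062909051775932), 69.8396224975586) [[0.6398000121116638, 0.10010000318288803], [0.6873000264167786, 0.08269999921321869], [0.7391999959945679, 0.22390000522136688], [0.6916999816894531, 0.24130000174045563]]
basket [ 0.40593618 -0.33959426  0.03409692] [ 0.62649607 -0.15848944  0.04569328]
((0.5162245035171509, -0.24901935458183289), (0.18102309107780457, 0.22054196894168854), 89.93891906738281)
```

View pics/crop.png

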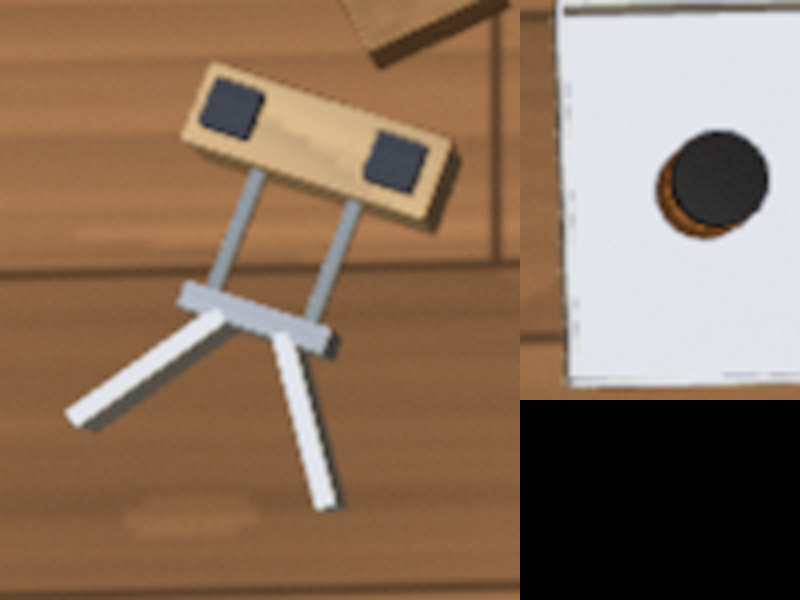

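```bash
cat >> h.py <<'E'
def plan(*targets):
    """rows fractions for pose targets [x,y,z,yaw] from current measured tool pose"""
    from scipy.spatial.transform import Rotation as Ro
    s=observe(); R=Ro.from_euler('xyz',s['tool_rot'],degrees=True)
    for t in targets:
        d=R.inv().apply(np.array(t[:3])-s['tool_pos'])
        rv=(R.inv()*Ro.from_euler('xyz',[180,0,t[3]],degrees=True)).as_rotvec()
        print(t,'shift',(d/.5).round(4),'turn',(rv/(np.pi/4)).round(4))
E
python3 - <<'E'
from h import *
c=load('top')
f=lambda x,y,z: onplane(c,140+(x+.5)/4-.5,170+(y+.5)/4-.5,z)[:2]
B=[f(*p,.05) for p in [(213,62),(457,142),(427,222),(181,137)]]
print('block',np.mean(B,0),[np.degrees(np.arctan2(*(a-b)[::-1])) for a,b in [(B[0],B[3]),(B[1],B[2]),(B[0],B[1]),(B[3],B[2])]])
L=[f(*p,.039) for p in [(82,427),(230,322),(65,412),(213,313)]]
R=[f(*p,.039) for p in [(316,510),(274,337),(337,505),(297,335)]]
for n,S in (('L',L),('R',R)):
    for i in (0,2): d=S[i+1]-S[i]; print(n,S[i],S[i+1],np.degrees(np.arctan2(d[1],d[0])))
def line(a,b):
    d=(b-a)/np.linalg.norm(b-a); return a,d
# bedded center: 28 mm from both inner edges
a,d=line(L[0],L[1]); b,e=line(R[0],R[1])
nl=np.array([d[1],-d[0]]); nr=np.array([-e[1],e[0]])
print('normals',nl,nr)
C=np.linalg.solve(np.array([nl,nr]),[nl@a+.028,nr@b+.028]); print('bedded',C)
bis=d+e; bis/=np.linalg.norm(bis); print('axis',np.degrees(np.arctan2(bis[1],bis[0])))
plan([.516,-.2415,.16,-20],[.516,-.2415,.047,-20])
E
```

```text
block [0.68742796 0.16088129] [np.float64(-21.19071055586199), np.float64(-19.958356341194158), np.float64(70.1290472223164), np.float64(69.39579616481066)]
L [0.52607364 0.29473013] [0.58452338 0.21234399] -54.64578994171406
L [0.53483011 0.30472128] [0.58996466 0.22220891] -56.24925648064727
R [0.4764276  0.16138613] [0.57527892 0.18699834] 14.525815553103222
R [0.47897223 0.14964038] [0.5761429  0.17388846] 14.01149755314834
normals [-0.81559049 -0.57862955] [-0.25081619  0.96803473]
bedded [0.55194294 0.20987661]
axis -20.05998719430542
[0.516, -0.2415, 0.16, -20] shift [ 0.8891 -0.5357  0.1416] turn [-2.700e-03  6.000e-04  7.472e-01]
[0.516, -0.2415, 0.047, -20] shift [ 0.889  -0.5352  0.3676] turn [-2.700e-03  6.000e-04  7.472e-01]
```

Emit:
arm_command(
  series=[
    {"jaw": -1, "x": 0.889, "y": -0.5355, "z": 0.1416, "rz": 0.747},
    {"jaw": -1, "x": 0.889, "y": -0.5355, "z": 0.1416, "rz": 0.747},
    {"jaw": -1, "x": 0.889, "y": -0.5355, "z": 0.1416, "rz": 0.747},
    {"jaw": -1, "x": 0.889, "y": -0.5355, "z": 0.1416, "rz": 0.747},
    {"jaw": -1, "x": 0.889, "y": -0.5355, "z": 0.1416, "rz": 0.747},
    {"jaw": -1, "x": 0.889, "y": -0.5355, "z": 0.1416, "rz": 0.747},
    {"jaw": -1, "x": 0.889, "y": -0.5355, "z": 0.1416, "rz": 0.747},
    {"jaw": -1, "x": 0.889, "y": -0.5355, "z": 0.1416, "rz": 0.747},
    {"jaw": -1, "x": 0.889, "y": -0.5355, "z": 0.1416, "rz": 0.747},
    {"jaw": -1, "x": 0.889, "y": -0.5355, "z": 0.1416, "rz": 0.747},
    {"jaw": -1, "x": 0.889, "y": -0.5355, "z": 0.1416, "rz": 0.747},
    {"jaw": -1, "x": 0.889, "y": -0.5355, "z": 0.1416, "rz": 0.747},
    {"jaw": -1, "x": 0.889, "y": -0.5355, "z": 0.1416, "rz": 0.747},
    {"jaw": -1, "x": 0.889, "y": -0.5355, "z": 0.1416, "rz": 0.747},
    {"jaw": -1, "x": 0.889, "y": -0.5355, "z": 0.1416, "rz": 0.747},
    {"jaw": -1, "x": 0.889, "y": -0.5355, "z": 0.1416, "rz": 0.747},
  ],
)

```text
schema error: expected keys jaw, x, y, z, rx, ry, rz
```

Run:
```python
from h import *
c=snap('wrist','wrist1.png')
s=observe();print(s['joint_pos'].round(1),s['tool_pos'],s['tool_rot'],s['wrist_force'])
V,U=np.mgrid[0:480,0:640];K=c['camera_matrix'];z=c['z_map']
P=np.stack([(U-K[0,2])/K[0,0]*z,(V-K[1,2])/K[1,1]*z,z],-1)@c['T'][:3,:3].T+c['T'][:3,3]
m=(abs(P[...,2]-.074)<.004)&(z>0)&(abs(P[...,0]-.516)<.045)&(abs(P[...,1]+.2415)<.045)
q=P[m];print(m.sum(),q.mean(0),q.min(0),q.max(0),cv2.minEnclosingCircle(q[:,:2].astype(np.float32)))
plan([.516,-.2415,.16,-20],[.516,-.2415,.045,-20])
```

```text
[-80.4  17.7  93.7   0.   68.7  -4. ] [ 0.14708732 -0.60680259  0.23033051] [-1.79899476e+02 -7.38476278e-03  1.36246683e+01] [ 0.60463449  0.81315243 -0.02957916]<stdin>:7: RuntimeWarning: Mean of empty slice.
  ret = um.true_divide(
Traceback (most recent call last):
ValueError: zero-size array to reduction operation minimum which has no identity
```

View pics/wrist1.png

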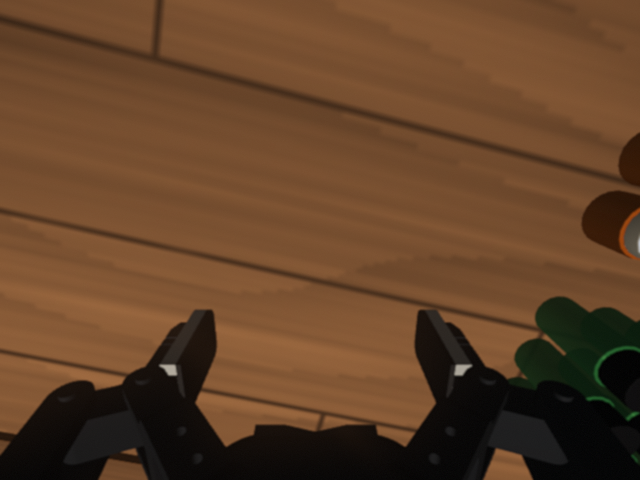

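The call was refused because every row needs all the keys. The wrist image therefore still shows the start pose: empty table, with dark bottles at lower right around (590,360). I'll retry with full rows.

Emit:
arm_command(
  series=[
    {"jaw": -1, "x": 0.889, "y": -0.5355, "z": 0.1416, "rx": 0, "ry": 0, "rz": 0.747},
    {"jaw": -1, "x": 0.889, "y": -0.5355, "z": 0.1416, "rx": 0, "ry": 0, "rz": 0.747},
    {"jaw": -1, "x": 0.889, "y": -0.5355, "z": 0.1416, "rx": 0, "ry": 0, "rz": 0.747},
    {"jaw": -1, "x": 0.889, "y": -0.5355, "z": 0.1416, "rx": 0, "ry": 0, "rz": 0.747},
    {"jaw": -1, "x": 0.889, "y": -0.5355, "z": 0.1416, "rx": 0, "ry": 0, "rz": 0.747},
    {"jaw": -1, "x": 0.889, "y": -0.5355, "z": 0.1416, "rx": 0, "ry": 0, "rz": 0.747},
    {"jaw": -1, "x": 0.889, "y": -0.5355, "z": 0.1416, "rx": 0, "ry": 0, "rz": 0.747},
    {"jaw": -1, "x": 0.889, "y": -0.5355, "z": 0.1416, "rx": 0, "ry": 0, "rz": 0.747},
    {"jaw": -1, "x": 0.889, "y": -0.5355, "z": 0.1416, "rx": 0, "ry": 0, "rz": 0.747},
    {"jaw": -1, "x": 0.889, "y": -0.5355, "z": 0.1416, "rx": 0, "ry": 0, "rz": 0.747},
    {"jaw": -1, "x": 0.889, "y": -0.5355, "z": 0.1416, "rx": 0, "ry": 0, "rz": 0.747},
    {"jaw": -1, "x": 0.889, "y": -0.5355, "z": 0.1416, "rx": 0, "ry": 0, "rz": 0.747},
    {"jaw": -1, "x": 0.889, "y": -0.5355, "z": 0.1416, "rx": 0, "ry": 0, "rz": 0.747},
    {"jaw": -1, "x": 0.889, "y": -0.5355, "z": 0.1416, "rx": 0, "ry": 0, "rz": 0.747},
    {"jaw": -1, "x": 0.889, "y": -0.5355, "z": 0.1416, "rx": 0, "ry": 0, "rz": 0.747},
    {"jaw": -1, "x": 0.889, "y": -0.5355, "z": 0.1416, "rx": 0, "ry": 0, "rz": 0.747},
  ],
)

```text
time_s: 1.75
tool_pos: [0.5155, -0.2436, 0.1607]
tool_rot: [180.0, -0.0, -20.1]
wrist_force: [0.6, -0.2, -0.1]
gripper_width: 0.0852
```

Run:
```python
from h import *
c=snap('wrist','wrist2.png')
s=observe();print(s['joint_pos'].round(1),s['tool_pos'],s['tool_rot'],s['wrist_force'])
V,U=np.mgrid[0:480,0:640];K=c['camera_matrix'];z=c['z_map']
P=np.stack([(U-K[0,2])/K[0,0]*z,(V-K[1,2])/K[1,1]*z,z],-1)@c['T'][:3,:3].T+c['T'][:3,3]
m=(abs(P[...,2]-.074)<.005)&(z>0)&(abs(P[...,0]-.516)<.045)&(abs(P[...,1]+.2415)<.045)
q=P[m];print(m.sum())
if len(q): print(q.mean(0),cv2.minEnclosingCircle(q[:,:2].astype(np.float32)))
plan([.516,-.2415,.045,-20],[.516,-.2415,.20,-20])
```

```text
[-29.7  16.1 104.5  -0.   59.4  80.4] [ 0.51555115 -0.24350569  0.16072399] [ 1.79991800e+02 -1.79779360e-02 -2.00934366e+01] [ 0.24925624 -0.15058962 -0.84906328]
4338
[ 0.51761166 -0.23934712  0.07302476] ((0.5162658095359802, -0.23912456631660461), 0.02713635191321373)
[0.516, -0.2415, 0.045, -20] shift [-0.0006 -0.0041  0.2314] turn [ 0.0002 -0.0004 -0.0021]
[0.516, -0.2415, 0.2, -20] shift [-0.0005 -0.0041 -0.0786] turn [ 0.0002 -0.0004 -0.0021]
```

View pics/wrist2.png

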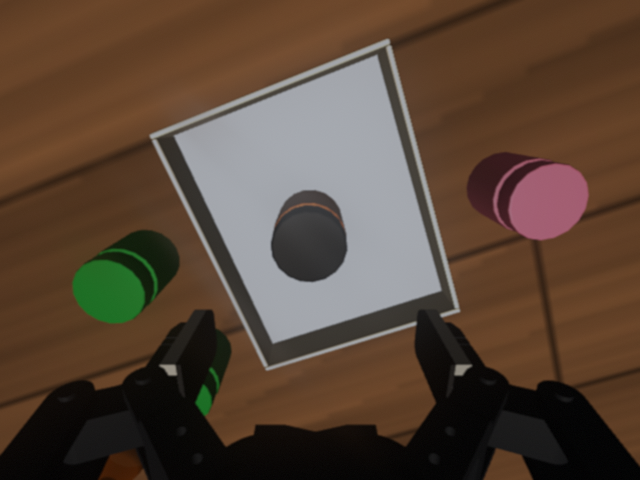

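The close view confirms the choice: the black-capped jar at (310,243) lies in the white basket between the finger tips (columns 216 to 416). The green and pink jars are outside the basket.

Emit:
arm_command(
  series=[
    {"jaw": -1, "x": -0.001, "y": -0.0057, "z": 0.08, "rx": 0, "ry": 0, "rz": 0},
    {"jaw": -1, "x": -0.001, "y": -0.0057, "z": 0.15, "rx": 0, "ry": 0, "rz": 0},
    {"jaw": -1, "x": -0.001, "y": -0.0057, "z": 0.19, "rx": 0, "ry": 0, "rz": 0},
    {"jaw": -1, "x": -0.001, "y": -0.0057, "z": 0.215, "rx": 0, "ry": 0, "rz": 0},
    {"jaw": -1, "x": -0.001, "y": -0.0057, "z": 0.2314, "rx": 0, "ry": 0, "rz": 0},
    {"jaw": -1, "x": -0.001, "y": -0.0057, "z": 0.2314, "rx": 0, "ry": 0, "rz": 0},
    {"jaw": -1, "x": -0.001, "y": -0.0057, "z": 0.2314, "rx": 0, "ry": 0, "rz": 0},
  ],
)

```text
time_s: 2.5
tool_pos: [0.5175, -0.2403, 0.0457]
tool_rot: [180.0, -0.1, -20.0]
wrist_force: [-0.2, -0.9, 0.0]
gripper_width: 0.0857
```

Emit:
arm_command(
  series=[
    {"jaw": 1, "x": 0, "y": 0, "z": 0, "rx": 0, "ry": 0, "rz": 0},
    {"jaw": 1, "x": 0, "y": 0, "z": 0, "rx": 0, "ry": 0, "rz": 0},
    {"jaw": 1, "x": 0, "y": 0, "z": 0, "rx": 0, "ry": 0, "rz": 0},
    {"jaw": 1, "x": 0, "y": 0, "z": 0, "rx": 0, "ry": 0, "rz": 0},
    {"jaw": 1, "x": 0, "y": 0, "z": 0, "rx": 0, "ry": 0, "rz": 0},
    {"jaw": 1, "x": 0, "y": 0, "z": 0, "rx": 0, "ry": 0, "rz": 0},
    {"jaw": 1, "x": 0, "y": 0, "z": 0, "rx": 0, "ry": 0, "rz": 0},
    {"jaw": 1, "x": 0, "y": 0, "z": 0, "rx": 0, "ry": 0, "rz": 0},
  ],
)

```text
time_s: 3.3
tool_pos: [0.5178, -0.2403, 0.0463]
tool_rot: [180.0, -0.2, -20.0]
wrist_force: [-0.7, -0.2, 5.6]
gripper_width: 0.0529
```

Emit:
arm_command(
  series=[
    {"jaw": 1, "x": 0, "y": 0, "z": -0.04, "rx": 0, "ry": 0, "rz": 0},
    {"jaw": 1, "x": 0, "y": 0, "z": -0.1, "rx": 0, "ry": 0, "rz": 0},
    {"jaw": 1, "x": 0, "y": 0, "z": -0.18, "rx": 0, "ry": 0, "rz": 0},
    {"jaw": 1, "x": 0, "y": 0, "z": -0.25, "rx": 0, "ry": 0, "rz": 0},
    {"jaw": 1, "x": 0, "y": 0, "z": -0.28, "rx": 0, "ry": 0, "rz": 0},
    {"jaw": 1, "x": 0, "y": 0, "z": -0.28, "rx": 0, "ry": 0, "rz": 0},
    {"jaw": 1, "x": 0, "y": 0, "z": -0.28, "rx": 0, "ry": 0, "rz": 0},
    {"jaw": 1, "x": 0, "y": 0, "z": -0.28, "rx": 0, "ry": 0, "rz": 0},
  ],
)

```text
time_s: 4.1
tool_pos: [0.5147, -0.2386, 0.1818]
tool_rot: [-180.0, 0.3, -20.0]
wrist_force: [-0.0, -0.2, -2.3]
gripper_width: 0.0524
```

Run:
```python
from h import *
c=snap('wrist','wrist3.png')
s=observe();print(s['joint_pos'].round(1),s['tool_pos'],s['tool_rot'],s['wrist_force'])
V,U=np.mgrid[0:480,0:640];K=c['camera_matrix'];z=c['z_map']
P=np.stack([(U-K[0,2])/K[0,0]*z,(V-K[1,2])/K[1,1]*z,z],-1)@c['T'][:3,:3].T+c['T'][:3,3]
t=s['tool_pos'];a=np.radians(-20)
d=P-t; X=d[...,0]*np.cos(a)+d[...,1]*np.sin(a); Y=d[...,0]*np.sin(a)-d[...,1]*np.cos(a)
# visible cap front side: front (+x tool or -) extents
m=(z>0)&(abs(Y)<.02)&(abs(X)<.06)&(abs(d[...,2])<.06)
for zz in np.arange(-.05,.05,.005):
    k=m&(abs(d[...,2]-zz)<.0025)
    if k.sum(): print(round(zz,3),k.sum(),X[k].min().round(4),X[k].max().round(4))
k=np.array([np.cos(a),np.sin(a)])
J=np.array([.5519,.2099])
for D in (81,): print('front tcp', J-.001*D*k)
F=J-.081*k
plan([F[0],F[1],.17,-20],[F[0],F[1],.043,-20])
```

```text
[-29.3  14.6 103.7  -0.   62.   80.7] [ 0.51488983 -0.23869282  0.18194108] [-179.9519976     0.2948484   -19.99193801] [ 0.16867673 -0.63306145 -2.58151758]
-0.045 1 0.025 0.025
-0.04 148 0.017 0.0257
-0.035 205 0.0171 0.0261
-0.03 230 0.0172 0.026
-0.025 238 0.0169 0.0261
-0.02 266 0.0172 0.0262
-0.015 296 0.0172 0.026
-0.01 310 0.0174 0.026
-0.005 342 0.017 0.0262
-0.0 378 0.0171 0.0263
0.005 859 0.0143 0.0262
0.01 228 0.015 0.0257
0.015 496 0.0151 0.0257
0.02 555 0.0153 0.0255
0.025 10223 -0.0284 0.0258
0.03 784 -0.0263 0.0246
front tcp [0.4757849  0.23760363]
[np.float64(0.47578489771634136), np.float64(0.23760363160937917), 0.17, -20] shift [-0.399  -0.8684  0.0267] turn [-0.0011  0.0066  0.0002]
[np.float64(0.47578489771634136), np.float64(0.23760363160937917), 0.043, -20] shift [-0.3977 -0.8682  0.2807] turn [-0.0011  0.0066  0.0002]
```

View pics/wrist3.png

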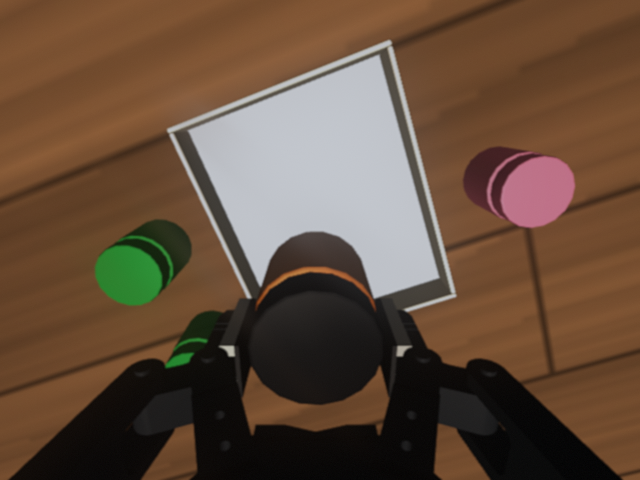

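Grasp is good: the jar is held by its cap at (315,340), upright, with the basket left empty and the others unmoved. Next I carry it to jig_front.

Emit:
arm_command(
  series=[
    {"jaw": 1, "x": -0.04, "y": -0.087, "z": 0, "rx": 0, "ry": 0, "rz": 0},
    {"jaw": 1, "x": -0.08, "y": -0.174, "z": 0, "rx": 0, "ry": 0, "rz": 0},
    {"jaw": 1, "x": -0.12, "y": -0.26, "z": 0, "rx": 0, "ry": 0, "rz": 0},
    {"jaw": 1, "x": -0.16, "y": -0.347, "z": 0, "rx": 0, "ry": 0, "rz": 0},
    {"jaw": 1, "x": -0.2, "y": -0.434, "z": 0, "rx": 0, "ry": 0, "rz": 0},
    {"jaw": 1, "x": -0.24, "y": -0.521, "z": 0, "rx": 0, "ry": 0, "rz": 0},
    {"jaw": 1, "x": -0.28, "y": -0.608, "z": 0, "rx": 0, "ry": 0, "rz": 0},
    {"jaw": 1, "x": -0.32, "y": -0.695, "z": 0, "rx": 0, "ry": 0, "rz": 0},
    {"jaw": 1, "x": -0.36, "y": -0.78, "z": 0, "rx": 0, "ry": 0, "rz": 0},
    {"jaw": 1, "x": -0.385, "y": -0.84, "z": 0, "rx": 0, "ry": 0, "rz": 0},
    {"jaw": 1, "x": -0.398, "y": -0.868, "z": 0, "rx": 0, "ry": 0, "rz": 0},
    {"jaw": 1, "x": -0.398, "y": -0.868, "z": 0, "rx": 0, "ry": 0, "rz": 0},
    {"jaw": 1, "x": -0.398, "y": -0.868, "z": 0, "rx": 0, "ry": 0, "rz": 0},
    {"jaw": 1, "x": -0.398, "y": -0.868, "z": 0.0, "rx": 0, "ry": 0, "rz": 0},
    {"jaw": 1, "x": -0.398, "y": -0.868, "z": 0.06, "rx": 0, "ry": 0, "rz": 0},
    {"jaw": 1, "x": -0.398, "y": -0.868, "z": 0.12, "rx": 0, "ry": 0, "rz": 0},
    {"jaw": 1, "x": -0.398, "y": -0.868, "z": 0.18, "rx": 0, "ry": 0, "rz": 0},
    {"jaw": 1, "x": -0.398, "y": -0.868, "z": 0.22, "rx": 0, "ry": 0, "rz": 0},
    {"jaw": 1, "x": -0.398, "y": -0.868, "z": 0.22, "rx": 0, "ry": 0, "rz": 0},
    {"jaw": 1, "x": -0.398, "y": -0.868, "z": 0.22, "rx": 0, "ry": 0, "rz": 0},
  ],
)

```text
time_s: 6.15
tool_pos: [0.4783, 0.2352, 0.0749]
tool_rot: [180.0, 0.0, -20.1]
wrist_force: [0.9, 0.0, -2.3]
gripper_width: 0.0528
```

Run:
```python
from h import *
s=observe();print(s['joint_pos'].round(1),s['tool_pos'],s['tool_rot'],s['wrist_force'])
plan([.4758,.2376,.0425,-20])
```

```text
[ 21.5  19.6 111.9  -0.   48.5 131.6] [0.4782676  0.23516863 0.07486781] [ 1.79970328e+02  1.94768688e-02 -2.00861344e+01] [ 0.85771968  0.02515951 -2.32994533]
[0.4758, 0.2376, 0.0425, -20] shift [-0.0063 -0.0029  0.0647] turn [ 0.0007  0.0004 -0.0019]
```

Emit:
arm_command(
  series=[
    {"jaw": 1, "x": -0.0063, "y": -0.003, "z": 0.02, "rx": 0, "ry": 0, "rz": 0},
    {"jaw": 1, "x": -0.0063, "y": -0.003, "z": 0.036, "rx": 0, "ry": 0, "rz": 0},
    {"jaw": 1, "x": -0.0063, "y": -0.003, "z": 0.048, "rx": 0, "ry": 0, "rz": 0},
    {"jaw": 1, "x": -0.0063, "y": -0.003, "z": 0.055, "rx": 0, "ry": 0, "rz": 0},
    {"jaw": 1, "x": -0.0063, "y": -0.003, "z": 0.059, "rx": 0, "ry": 0, "rz": 0},
    {"jaw": 1, "x": -0.0063, "y": -0.003, "z": 0.061, "rx": 0, "ry": 0, "rz": 0},
    {"jaw": 1, "x": -0.0063, "y": -0.003, "z": 0.061, "rx": 0, "ry": 0, "rz": 0},
    {"jaw": 1, "x": -0.0063, "y": -0.003, "z": 0.061, "rx": 0, "ry": 0, "rz": 0},
  ],
)

```text
time_s: 6.95
tool_pos: [0.4758, 0.2388, 0.0445]
tool_rot: [-180.0, -0.0, -20.0]
wrist_force: [0.1, 0.1, -2.5]
gripper_width: 0.0525
```

Emit:
arm_command(
  series=[
    {"jaw": 1, "x": 0, "y": 0.001, "z": 0.001, "rx": 0, "ry": 0, "rz": 0},
    {"jaw": 1, "x": 0, "y": 0.002, "z": 0.002, "rx": 0, "ry": 0, "rz": 0},
    {"jaw": 1, "x": 0, "y": 0.002, "z": 0.003, "rx": 0, "ry": 0, "rz": 0},
    {"jaw": 1, "x": 0, "y": 0.002, "z": 0.0035, "rx": 0, "ry": 0, "rz": 0},
    {"jaw": 1, "x": 0, "y": 0.002, "z": 0.004, "rx": 0, "ry": 0, "rz": 0},
    {"jaw": 1, "x": 0, "y": 0.002, "z": 0.004, "rx": 0, "ry": 0, "rz": 0},
    {"jaw": 1, "x": 0, "y": 0.002, "z": 0.004, "rx": 0, "ry": 0, "rz": 0},
  ],
)

```text
time_s: 7.65
tool_pos: [0.4752, 0.2378, 0.0423]
tool_rot: [-180.0, -0.0, -20.0]
wrist_force: [-1.0, -0.0, -1.9]
gripper_width: 0.0529
```

Emit:
arm_command(
  series=[
    {"jaw": 1, "x": 0, "y": 0, "z": 0.001, "rx": 0, "ry": 0, "rz": 0},
    {"jaw": 1, "x": 0, "y": 0, "z": 0.0016, "rx": 0, "ry": 0, "rz": 0},
    {"jaw": 1, "x": 0, "y": 0, "z": 0.0016, "rx": 0, "ry": 0, "rz": 0},
    {"jaw": 1, "x": 0, "y": 0, "z": 0.0016, "rx": 0, "ry": 0, "rz": 0},
  ],
)

```text
time_s: 8.05
tool_pos: [0.4759, 0.238, 0.0423]
tool_rot: [-180.0, -0.1, -20.0]
wrist_force: [-0.3, -0.0, 6.0]
gripper_width: 0.053
```

On the table (force 6 N up). Opening and lifting.

Emit:
arm_command(
  series=[
    {"jaw": 0.1, "x": 0, "y": 0, "z": 0, "rx": 0, "ry": 0, "rz": 0},
    {"jaw": -0.3, "x": 0, "y": 0, "z": 0, "rx": 0, "ry": 0, "rz": 0},
    {"jaw": -1, "x": 0, "y": 0, "z": 0, "rx": 0, "ry": 0, "rz": 0},
    {"jaw": -1, "x": 0, "y": 0, "z": 0, "rx": 0, "ry": 0, "rz": 0},
    {"jaw": -1, "x": 0, "y": 0, "z": 0, "rx": 0, "ry": 0, "rz": 0},
    {"jaw": -1, "x": 0, "y": 0, "z": 0, "rx": 0, "ry": 0, "rz": 0},
    {"jaw": -1, "x": 0, "y": 0, "z": 0, "rx": 0, "ry": 0, "rz": 0},
    {"jaw": -1, "x": 0, "y": 0, "z": -0.04, "rx": 0, "ry": 0, "rz": 0},
    {"jaw": -1, "x": 0, "y": 0, "z": -0.1, "rx": 0, "ry": 0, "rz": 0},
    {"jaw": -1, "x": 0, "y": 0, "z": -0.17, "rx": 0, "ry": 0, "rz": 0},
    {"jaw": -1, "x": 0, "y": 0, "z": -0.17, "rx": 0, "ry": 0, "rz": 0},
    {"jaw": 1, "x": -0.08, "y": 0, "z": -0.17, "rx": 0, "ry": 0, "rz": 0},
    {"jaw": 1, "x": -0.16, "y": 0, "z": -0.17, "rx": 0, "ry": 0, "rz": 0},
    {"jaw": 1, "x": -0.16, "y": 0, "z": -0.17, "rx": 0, "ry": 0, "rz": 0},
    {"jaw": 1, "x": -0.16, "y": 0, "z": -0.17, "rx": 0, "ry": 0, "rz": 0},
    {"jaw": 1, "x": -0.16, "y": 0, "z": -0.17, "rx": 0, "ry": 0, "rz": 0},
  ],
)

```text
time_s: 9.65
tool_pos: [0.4008, 0.2652, 0.1265]
tool_rot: [-180.0, -0.0, -20.0]
wrist_force: [0.2, -0.2, -0.4]
gripper_width: 0.0123
```

Run:
```python
from h import *
snap('wrist','wrist4.png');c=snap('top','top4.png',(170,330,140,300),4)
s=observe();print(s['joint_pos'].round(1),s['tool_pos'],s['tool_rot'],s['wrist_force'],s['gripper_width'])
for n in('wrist','top'):
    c=load(n)
    V,U=np.mgrid[0:480,0:640];K=c['camera_matrix'];z=c['z_map']
    P=np.stack([(U-K[0,2])/K[0,0]*z,(V-K[1,2])/K[1,1]*z,z],-1)@c['T'][:3,:3].T+c['T'][:3,3]
    m=(abs(P[...,2]-.070)<.006)&(z>0)&(abs(P[...,0]-.476)<.045)&(abs(P[...,1]-.238)<.045)
    q=P[m];print(n,m.sum())
    if len(q): print(q.mean(0),cv2.minEnclosingCircle(q[:,:2].astype(np.float32)))
```

```text
[ 28.3   9.5 117.4  -0.   53.  138.3] [0.40113683 0.26503553 0.1265298 ] [-1.79975095e+02 -3.64149845e-02 -2.00370952e+01] [-0.10849075  0.6793305  -0.49106147] 0.0004269794234355059
wrist 7866
[0.47479264 0.2383153  0.06912963] ((0.47373923659324646, 0.23868539929389954), 0.027027644217014313)
top 472
[0.47342238 0.23420335 0.06899588] ((0.47323891520500183, 0.2346426099538803), 0.02726944535970688)
```

View pics/wrist4.png

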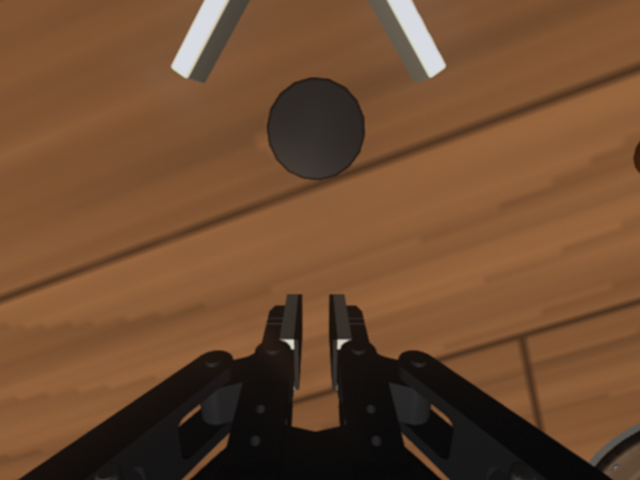

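The jar stands upright at (316,129). The rail tips, inner corners (190,78) and (423,78), have their middle at column 307, so the jar is about 4–5 mm off the V axis; the top camera agrees (3.8 mm). I'll measure it in the wrist camera and correct.

Run:
```python
from h import *
a=np.radians(-20.06);k=np.array([np.cos(a),np.sin(a)]);y=np.array([-k[1],k[0]])
for n in('wrist','top'):
    c=load(n)
    V,U=np.mgrid[0:480,0:640];K=c['camera_matrix'];z=c['z_map']
    P=np.stack([(U-K[0,2])/K[0,0]*z,(V-K[1,2])/K[1,1]*z,z],-1)@c['T'][:3,:3].T+c['T'][:3,3]
    m=(abs(P[...,2]-.07)<.006)&(z>0)&(abs(P[...,0]-.476)<.045)&(abs(P[...,1]-.238)<.045)
    J=np.array(cv2.minEnclosingCircle(P[m][:,:2].astype(np.float32))[0])
    white=c['img'].min(-1)>150
    L={}
    Q=(P[...,:2]-J)@np.stack([k,y],1)
    for s in (1,-1):
        m=white&(abs(P[...,2]-.039)<.007)&(z>0)&(Q[...,0]>0)&(Q[...,0]<.15)&(s*Q[...,1]>.012)&(s*Q[...,1]<.11)
        w=Q[m]; vx,vy,x0,y0=cv2.fitLine(w.astype(np.float32),cv2.DIST_HUBER,0,.001,.001).ravel()
        L[s]=(x0,y0,vy/vx); print(n,s,m.sum(),'tip x',w[:,0].min().round(4),'ang',np.degrees(np.arctan(vy/vx)),w[:,1].min().round(4),w[:,1].max().round(4))
    for X in (.03,.045,.06,.08):
        f=[L[s][1]+(X-L[s][0])*L[s][2] for s in(1,-1)]; print(X,'mid',np.mean(f).round(4),'half',((f[0]-f[1])/2).round(4))
    print('J',J)
```

```text
wrist 1 1693 tip x 0.0298 ang -36.056667 0.0498 0.0856
wrist -1 1697 tip x 0.0304 ang 36.528233 -0.0762 -0.0399
0.03 mid 0.0045 half 0.0793
0.045 mid 0.0046 half 0.0683
0.06 mid 0.0047 half 0.0572
0.08 mid 0.0048 half 0.0426
J [0.47373924 0.2386854 ]
top 1 324 tip x 0.0311 ang -32.153687 0.0126 0.0873
top -1 275 tip x 0.0308 ang 30.941097 -0.0749 -0.012
0.03 mid 0.0056 half 0.0763
0.045 mid 0.0054 half 0.0671
0.06 mid 0.0052 half 0.0579
0.08 mid 0.0049 half 0.0456
J [0.47323892 0.23464261]
```

Emit:
arm_command(
  series=[
    {"jaw": -1, "x": 0, "y": 0, "z": 0, "rx": 0, "ry": 0, "rz": 0},
    {"jaw": -1, "x": 0, "y": 0, "z": 0, "rx": 0, "ry": 0, "rz": 0},
    {"jaw": -1, "x": 0, "y": 0, "z": 0, "rx": 0, "ry": 0, "rz": 0},
    {"jaw": -1, "x": 0, "y": 0, "z": 0, "rx": 0, "ry": 0, "rz": 0},
    {"jaw": -1, "x": 0.08, "y": 0, "z": 0, "rx": 0, "ry": 0, "rz": 0},
    {"jaw": -1, "x": 0.156, "y": 0, "z": 0, "rx": 0, "ry": 0, "rz": 0},
    {"jaw": -1, "x": 0.156, "y": 0, "z": 0, "rx": 0, "ry": 0, "rz": 0},
    {"jaw": -1, "x": 0.156, "y": 0, "z": 0, "rx": 0, "ry": 0, "rz": 0},
    {"jaw": -1, "x": 0.156, "y": 0, "z": 0.06, "rx": 0, "ry": 0, "rz": 0},
    {"jaw": -1, "x": 0.156, "y": 0, "z": 0.12, "rx": 0, "ry": 0, "rz": 0},
    {"jaw": -1, "x": 0.156, "y": 0, "z": 0.15, "rx": 0, "ry": 0, "rz": 0},
    {"jaw": -1, "x": 0.156, "y": 0, "z": 0.165, "rx": 0, "ry": 0, "rz": 0},
    {"jaw": -1, "x": 0.156, "y": 0, "z": 0.165, "rx": 0, "ry": 0, "rz": 0},
    {"jaw": -1, "x": 0.156, "y": 0, "z": 0.165, "rx": 0, "ry": 0, "rz": 0},
  ],
)

```text
time_s: 11.15
tool_pos: [0.4739, 0.239, 0.0448]
tool_rot: [-179.9, -0.1, -20.0]
wrist_force: [-0.4, 0.4, -0.1]
gripper_width: 0.0853
```

Emit:
arm_command(
  series=[
    {"jaw": 1, "x": 0, "y": 0, "z": 0, "rx": 0, "ry": 0, "rz": 0},
    {"jaw": 1, "x": 0, "y": 0, "z": 0, "rx": 0, "ry": 0, "rz": 0},
    {"jaw": 1, "x": 0, "y": 0, "z": 0, "rx": 0, "ry": 0, "rz": 0},
    {"jaw": 1, "x": 0, "y": 0, "z": 0, "rx": 0, "ry": 0, "rz": 0},
    {"jaw": 1, "x": 0, "y": 0, "z": 0, "rx": 0, "ry": 0, "rz": 0},
    {"jaw": 1, "x": 0, "y": 0, "z": 0, "rx": 0, "ry": 0, "rz": 0},
    {"jaw": 1, "x": 0, "y": 0, "z": 0, "rx": 0, "ry": 0, "rz": 0},
    {"jaw": 1, "x": 0, "y": -0.003, "z": 0, "rx": 0, "ry": 0, "rz": 0},
    {"jaw": 1, "x": 0, "y": -0.006, "z": 0, "rx": 0, "ry": 0, "rz": 0},
    {"jaw": 1, "x": 0, "y": -0.0092, "z": 0, "rx": 0, "ry": 0, "rz": 0},
    {"jaw": 1, "x": 0, "y": -0.0092, "z": 0, "rx": 0, "ry": 0, "rz": 0},
    {"jaw": 1, "x": 0, "y": -0.0092, "z": 0, "rx": 0, "ry": 0, "rz": 0},
    {"jaw": 1, "x": 0, "y": -0.0092, "z": 0, "rx": 0, "ry": 0, "rz": 0},
    {"jaw": 1, "x": 0, "y": -0.0092, "z": 0, "rx": 0, "ry": 0, "rz": 0},
  ],
)

```text
time_s: 12.55
tool_pos: [0.4763, 0.2432, 0.0455]
tool_rot: [-179.9, -0.1, -20.0]
wrist_force: [-0.2, -0.6, 5.7]
gripper_width: 0.0526
```

Emit:
arm_command(
  series=[
    {"jaw": 0.1, "x": 0, "y": 0, "z": 0, "rx": 0, "ry": 0, "rz": 0},
    {"jaw": -0.3, "x": 0, "y": 0, "z": 0, "rx": 0, "ry": 0, "rz": 0},
    {"jaw": -1, "x": 0, "y": 0, "z": 0, "rx": 0, "ry": 0, "rz": 0},
    {"jaw": -1, "x": 0, "y": 0, "z": 0, "rx": 0, "ry": 0, "rz": 0},
    {"jaw": -1, "x": 0, "y": 0, "z": 0, "rx": 0, "ry": 0, "rz": 0},
    {"jaw": -1, "x": 0, "y": 0, "z": 0, "rx": 0, "ry": 0, "rz": 0},
    {"jaw": -1, "x": 0, "y": 0, "z": 0, "rx": 0, "ry": 0, "rz": 0},
    {"jaw": -1, "x": 0, "y": 0, "z": -0.04, "rx": 0, "ry": 0, "rz": 0},
    {"jaw": -1, "x": 0, "y": 0, "z": -0.1, "rx": 0, "ry": 0, "rz": 0},
    {"jaw": -1, "x": 0, "y": 0, "z": -0.17, "rx": 0, "ry": 0, "rz": 0},
    {"jaw": -1, "x": 0, "y": 0, "z": -0.17, "rx": 0, "ry": 0, "rz": 0},
    {"jaw": 1, "x": -0.08, "y": 0, "z": -0.17, "rx": 0, "ry": 0, "rz": 0},
    {"jaw": 1, "x": -0.16, "y": 0, "z": -0.17, "rx": 0, "ry": 0, "rz": 0},
    {"jaw": 1, "x": -0.16, "y": 0, "z": -0.17, "rx": 0, "ry": 0, "rz": 0},
    {"jaw": 1, "x": -0.16, "y": 0, "z": -0.17, "rx": 0, "ry": 0, "rz": 0},
    {"jaw": 1, "x": -0.16, "y": 0, "z": -0.17, "rx": 0, "ry": 0, "rz": 0},
  ],
)

```text
time_s: 14.15
tool_pos: [0.4005, 0.2702, 0.1289]
tool_rot: [-180.0, -0.0, -20.0]
wrist_force: [0.2, 0.6, 0.1]
gripper_width: 0.0121
```

```bash
cat > meas.py <<'E'
from h import *
a=np.radians(-20.06);k=np.array([np.cos(a),np.sin(a)]);y=np.array([-k[1],k[0]])
def meas(n,g=(.476,.243),r=.05):
    c=load(n)
    V,U=np.mgrid[0:480,0:640];K=c['camera_matrix'];z=c['z_map']
    P=np.stack([(U-K[0,2])/K[0,0]*z,(V-K[1,2])/K[1,1]*z,z],-1)@c['T'][:3,:3].T+c['T'][:3,3]
    m=(abs(P[...,2]-.07)<.006)&(z>0)&(np.hypot(P[...,0]-g[0],P[...,1]-g[1])<r)
    if not m.sum(): print(n,'no cap'); return
    J,rad=cv2.minEnclosingCircle(P[m][:,:2].astype(np.float32));J=np.array(J);print(n,'J',J,rad)
    Q=(P[...,:2]-J)@np.stack([k,y],1); white=c['img'].min(-1)>150; L={}
    for s in (1,-1):
        m=white&(abs(P[...,2]-.039)<.007)&(z>0)&(Q[...,0]>-.1)&(Q[...,0]<.15)&(s*Q[...,1]>.012)&(s*Q[...,1]<.11)
        w=Q[m]
        if len(w)<20: print('few');return
        vx,vy,x0,y0=cv2.fitLine(w.astype(np.float32),cv2.DIST_HUBER,0,.001,.001).ravel()
        L[s]=(x0,y0,vy/vx)
        print(s,'tip x',w[:,0].min().round(4),'dist to centre line',(abs(y0-x0*vy/vx)/np.hypot(1,vy/vx)).round(4))
    for X in (.0,.03,.06):
        f=[L[s][1]+(X-L[s][0])*L[s][2] for s in(1,-1)]; print(X,'mid',np.mean(f).round(4),'half',((f[0]-f[1])/2).round(4))
E
python3 - <<'E'
from meas import *
snap('wrist','wrist5.png'); meas('wrist')
s=observe();print(s['joint_pos'].round(1),s['tool_pos'],s['tool_rot'],s['wrist_force'],s['gripper_width'])
E
```

```text
wrist J [0.47544959 0.24327508] 0.027062539011240005
1 tip x 0.0296 dist to centre line 0.0814
-1 tip x 0.0302 dist to centre line 0.0818
0.0 mid -0.0013 half 0.1023
0.03 mid -0.0007 half 0.0796
0.06 mid -0.0 half 0.057
[ 28.8   9.6 117.   -0.   53.4 138.9] [0.40073155 0.27013065 0.12898349] [-1.79972179e+02 -3.94232419e-02 -2.00180086e+01] [ 0.44875606  0.25377016 -0.8156783 ] 0.004470389699853844
```

Emit:
arm_command(
  series=[
    {"jaw": 1, "x": 0, "y": 0, "z": 0.08, "rx": 0, "ry": 0, "rz": 0},
    {"jaw": 1, "x": 0, "y": 0, "z": 0.15, "rx": 0, "ry": 0, "rz": 0},
    {"jaw": 1, "x": 0, "y": 0, "z": 0.2, "rx": 0, "ry": 0, "rz": 0},
    {"jaw": 1, "x": 0, "y": 0, "z": 0.226, "rx": 0, "ry": 0, "rz": 0},
    {"jaw": 1, "x": 0, "y": 0, "z": 0.226, "rx": 0, "ry": 0, "rz": 0},
    {"jaw": 1, "x": 0.01, "y": 0, "z": 0.226, "rx": 0, "ry": 0, "rz": 0},
    {"jaw": 1, "x": 0.02, "y": 0, "z": 0.226, "rx": 0, "ry": 0, "rz": 0},
    {"jaw": 1, "x": 0.03, "y": 0, "z": 0.226, "rx": 0, "ry": 0, "rz": 0},
    {"jaw": 1, "x": 0.04, "y": 0, "z": 0.226, "rx": 0, "ry": 0, "rz": 0},
    {"jaw": 1, "x": 0.05, "y": 0, "z": 0.226, "rx": 0, "ry": 0, "rz": 0},
    {"jaw": 1, "x": 0.055, "y": 0, "z": 0.226, "rx": 0, "ry": 0, "rz": 0},
    {"jaw": 1, "x": 0.06, "y": 0, "z": 0.226, "rx": 0, "ry": 0, "rz": 0},
    {"jaw": 1, "x": 0.06, "y": 0, "z": 0.226, "rx": 0, "ry": 0, "rz": 0},
    {"jaw": 1, "x": 0.06, "y": 0, "z": 0.226, "rx": 0, "ry": 0, "rz": 0},
  ],
)

```text
time_s: 15.6
tool_pos: [0.4277, 0.2598, 0.0159]
tool_rot: [180.0, 0.0, -20.0]
wrist_force: [0.2, -0.6, -0.2]
gripper_width: -0.0001
```

Run:
```python
from meas import *
snap('wrist','wrist6.png'); meas('wrist')
s=observe();print(s['tool_pos'],s['tool_rot'],s['wrist_force'],s['gripper_width'])
```

```text
wrist J [0.46305904 0.24771833] 0.04020483419299126
1 tip x 0.0427 dist to centre line 0.0891
-1 tip x 0.0431 dist to centre line 0.0894
0.0 mid -0.0005 half 0.1115
0.03 mid -0.0003 half 0.089
0.06 mid -1e-04 half 0.0666
[0.42760543 0.25983317 0.01583629] [ 1.79982057e+02  2.10383336e-02 -1.99849287e+01] [ 0.73336177  1.28123768 -0.43774661] -0.00012219912635330575
```

View pics/wrist6.png

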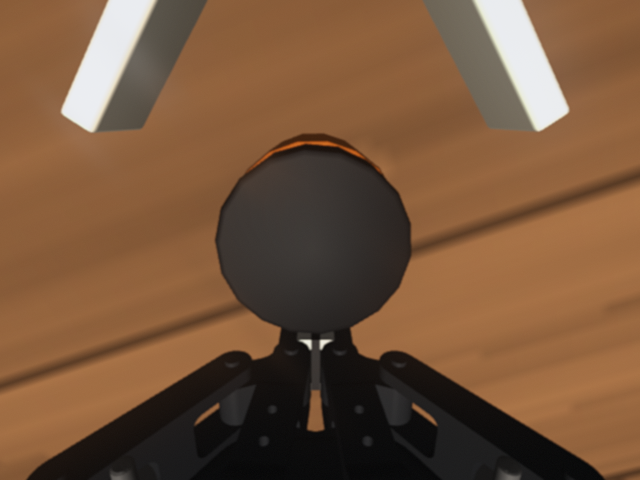

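The wrist view shows the jar at (313,240), centred between the rail tips at (95,130) and (538,130), with the shut fingers about 12 mm behind it. I start the slow push at 15 mm/s.

Emit:
arm_command(
  series=[
    {"jaw": 1, "x": 0.003, "y": 0, "z": 0, "rx": 0, "ry": 0, "rz": 0},
    {"jaw": 1, "x": 0.006, "y": 0, "z": 0, "rx": 0, "ry": 0, "rz": 0},
    {"jaw": 1, "x": 0.009, "y": 0, "z": 0, "rx": 0, "ry": 0, "rz": 0},
    {"jaw": 1, "x": 0.012, "y": 0, "z": 0, "rx": 0, "ry": 0, "rz": 0},
    {"jaw": 1, "x": 0.015, "y": 0, "z": 0, "rx": 0, "ry": 0, "rz": 0},
    {"jaw": 1, "x": 0.018, "y": 0, "z": 0, "rx": 0, "ry": 0, "rz": 0},
    {"jaw": 1, "x": 0.021, "y": 0, "z": 0, "rx": 0, "ry": 0, "rz": 0},
    {"jaw": 1, "x": 0.024, "y": 0, "z": 0, "rx": 0, "ry": 0, "rz": 0},
    {"jaw": 1, "x": 0.027, "y": 0, "z": 0, "rx": 0, "ry": 0, "rz": 0},
    {"jaw": 1, "x": 0.03, "y": 0, "z": 0, "rx": 0, "ry": 0, "rz": 0},
    {"jaw": 1, "x": 0.033, "y": 0, "z": 0, "rx": 0, "ry": 0, "rz": 0},
    {"jaw": 1, "x": 0.036, "y": 0, "z": 0, "rx": 0, "ry": 0, "rz": 0},
    {"jaw": 1, "x": 0.039, "y": 0, "z": 0, "rx": 0, "ry": 0, "rz": 0},
    {"jaw": 1, "x": 0.042, "y": 0, "z": 0, "rx": 0, "ry": 0, "rz": 0},
    {"jaw": 1, "x": 0.045, "y": 0, "z": 0, "rx": 0, "ry": 0, "rz": 0},
    {"jaw": 1, "x": 0.048, "y": 0, "z": 0, "rx": 0, "ry": 0, "rz": 0},
    {"jaw": 1, "x": 0.051, "y": 0, "z": 0, "rx": 0, "ry": 0, "rz": 0},
    {"jaw": 1, "x": 0.054, "y": 0, "z": 0, "rx": 0, "ry": 0, "rz": 0},
    {"jaw": 1, "x": 0.057, "y": 0, "z": 0, "rx": 0, "ry": 0, "rz": 0},
    {"jaw": 1, "x": 0.06, "y": 0, "z": 0, "rx": 0, "ry": 0, "rz": 0},
  ],
)

```text
time_s: 17.65
tool_pos: [0.4562, 0.2496, 0.016]
tool_rot: [180.0, 0.0, -20.0]
wrist_force: [-0.1, 0.5, 0.6]
gripper_width: -0.0
```

Emit:
arm_command(
  series=[
    {"jaw": 1, "x": 0.003, "y": 0, "z": 0, "rx": 0, "ry": 0, "rz": 0},
    {"jaw": 1, "x": 0.006, "y": 0, "z": 0, "rx": 0, "ry": 0, "rz": 0},
    {"jaw": 1, "x": 0.009, "y": 0, "z": 0, "rx": 0, "ry": 0, "rz": 0},
    {"jaw": 1, "x": 0.012, "y": 0, "z": 0, "rx": 0, "ry": 0, "rz": 0},
    {"jaw": 1, "x": 0.015, "y": 0, "z": 0, "rx": 0, "ry": 0, "rz": 0},
    {"jaw": 1, "x": 0.018, "y": 0, "z": 0, "rx": 0, "ry": 0, "rz": 0},
    {"jaw": 1, "x": 0.021, "y": 0, "z": 0, "rx": 0, "ry": 0, "rz": 0},
    {"jaw": 1, "x": 0.024, "y": 0, "z": 0, "rx": 0, "ry": 0, "rz": 0},
    {"jaw": 1, "x": 0.027, "y": 0, "z": 0, "rx": 0, "ry": 0, "rz": 0},
    {"jaw": 1, "x": 0.03, "y": 0, "z": 0, "rx": 0, "ry": 0, "rz": 0},
    {"jaw": 1, "x": 0.033, "y": 0, "z": 0, "rx": 0, "ry": 0, "rz": 0},
    {"jaw": 1, "x": 0.036, "y": 0, "z": 0, "rx": 0, "ry": 0, "rz": 0},
    {"jaw": 1, "x": 0.039, "y": 0, "z": 0, "rx": 0, "ry": 0, "rz": 0},
    {"jaw": 1, "x": 0.042, "y": 0, "z": 0, "rx": 0, "ry": 0, "rz": 0},
    {"jaw": 1, "x": 0.045, "y": 0, "z": 0, "rx": 0, "ry": 0, "rz": 0},
    {"jaw": 1, "x": 0.048, "y": 0, "z": 0, "rx": 0, "ry": 0, "rz": 0},
    {"jaw": 1, "x": 0.051, "y": 0, "z": 0, "rx": 0, "ry": 0, "rz": 0},
    {"jaw": 1, "x": 0.054, "y": 0, "z": 0, "rx": 0, "ry": 0, "rz": 0},
    {"jaw": 1, "x": 0.057, "y": 0, "z": 0, "rx": 0, "ry": 0, "rz": 0},
    {"jaw": 1, "x": 0.06, "y": 0, "z": 0, "rx": 0, "ry": 0, "rz": 0},
  ],
)

```text
time_s: 19.65
tool_pos: [0.4844, 0.2393, 0.016]
tool_rot: [-180.0, -0.0, -20.0]
wrist_force: [-0.1, -0.1, 0.2]
gripper_width: 0.0001
```

Run:
```python
from meas import *
c=snap('wrist','wrist7.png'); s=observe();print(s['tool_pos'],s['tool_rot'],s['wrist_force'])
for n in('wrist','top'):
  if n=='top': snap('top','top7.png',(170,330,140,300),3)
  meas(n,(.515,.225),.06)
```

```text
[0.48470628 0.23929371 0.0160309 ] [-1.79989022e+02 -2.15751049e-02 -1.99909602e+01] [-0.36831801 -0.2126623   0.03197105]
wrist J [0.50246692 0.23315476] 0.04773174226284027
1 tip x 0.0011 dist to centre line 0.0654
-1 tip x 0.0013 dist to centre line 0.0648
0.0 mid 0.0009 half 0.0763
0.03 mid 0.0004 half 0.058
0.06 mid -1e-04 half 0.0396
top J [0.50579834 0.21832205] 0.04335356876254082
1 tip x 0.0308 dist to centre line 0.0649
-1 tip x -0.0054 dist to centre line 0.0538
0.0 mid 0.0056 half 0.0647
0.03 mid 0.0062 half 0.0516
0.06 mid 0.0068 half 0.0386
```

View pics/wrist7.png

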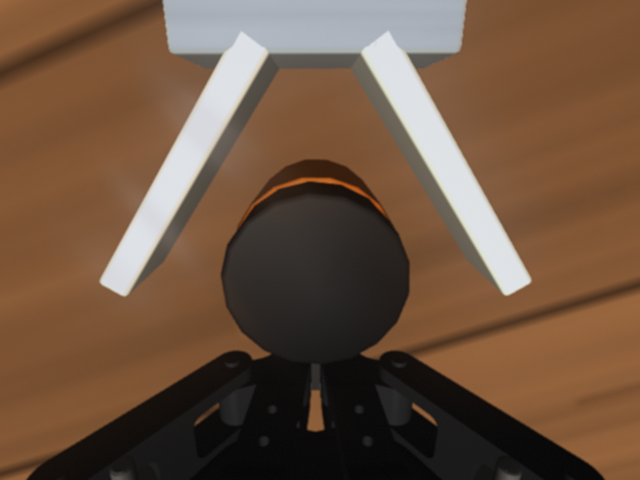

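The jar, cap at (316,270), is sliding centred between the rails, with the crossbar at (315,40). I push on about 22 mm, slowing down.

Emit:
arm_command(
  series=[
    {"jaw": 1, "x": 0.003, "y": 0, "z": 0, "rx": 0, "ry": 0, "rz": 0},
    {"jaw": 1, "x": 0.006, "y": 0, "z": 0, "rx": 0, "ry": 0, "rz": 0},
    {"jaw": 1, "x": 0.009, "y": 0, "z": 0, "rx": 0, "ry": 0, "rz": 0},
    {"jaw": 1, "x": 0.012, "y": 0, "z": 0, "rx": 0, "ry": 0, "rz": 0},
    {"jaw": 1, "x": 0.015, "y": 0, "z": 0, "rx": 0, "ry": 0, "rz": 0},
    {"jaw": 1, "x": 0.018, "y": 0, "z": 0, "rx": 0, "ry": 0, "rz": 0},
    {"jaw": 1, "x": 0.021, "y": 0, "z": 0, "rx": 0, "ry": 0, "rz": 0},
    {"jaw": 1, "x": 0.024, "y": 0, "z": 0, "rx": 0, "ry": 0, "rz": 0},
    {"jaw": 1, "x": 0.026, "y": 0, "z": 0, "rx": 0, "ry": 0, "rz": 0},
    {"jaw": 1, "x": 0.028, "y": 0, "z": 0, "rx": 0, "ry": 0, "rz": 0},
    {"jaw": 1, "x": 0.03, "y": 0, "z": 0, "rx": 0, "ry": 0, "rz": 0},
    {"jaw": 1, "x": 0.032, "y": 0, "z": 0, "rx": 0, "ry": 0, "rz": 0},
    {"jaw": 1, "x": 0.034, "y": 0, "z": 0, "rx": 0, "ry": 0, "rz": 0},
    {"jaw": 1, "x": 0.036, "y": 0, "z": 0, "rx": 0, "ry": 0, "rz": 0},
    {"jaw": 1, "x": 0.038, "y": 0, "z": 0, "rx": 0, "ry": 0, "rz": 0},
    {"jaw": 1, "x": 0.04, "y": 0, "z": 0, "rx": 0, "ry": 0, "rz": 0},
    {"jaw": 1, "x": 0.041, "y": 0, "z": 0, "rx": 0, "ry": 0, "rz": 0},
    {"jaw": 1, "x": 0.042, "y": 0, "z": 0, "rx": 0, "ry": 0, "rz": 0},
    {"jaw": 1, "x": 0.043, "y": 0, "z": 0, "rx": 0, "ry": 0, "rz": 0},
    {"jaw": 1, "x": 0.044, "y": 0, "z": 0, "rx": 0, "ry": 0, "rz": 0},
  ],
)

```text
time_s: 21.75
tool_pos: [0.505, 0.2318, 0.016]
tool_rot: [180.0, 0.0, -20.0]
wrist_force: [0.1, -0.1, 0.4]
gripper_width: 0.0004
```

Run:
```python
from meas import *
s=observe();print(s['tool_pos'],s['tool_rot'],s['wrist_force'])
c=snap('wrist','wrist8.png'); im=c['img']; cv2.imwrite('pics/w8.png',im[0:380,60:580,::-1])
```

```text
[0.5049793  0.23182813 0.0159871 ] [ 1.79999468e+02  4.05908179e-04 -1.99889553e+01] [ 0.10393955 -0.14600391  0.40279009]
```

View pics/w8.png

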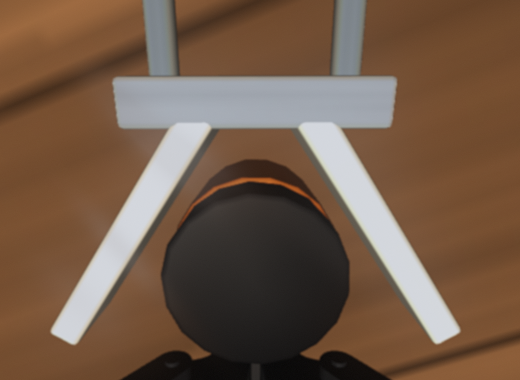

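The jar is almost at the rails: cap at crop (256,270), still centred between them, with a few mm left. Now fine, force-checked steps.

Emit:
arm_command(
  series=[
    {"jaw": 1, "x": 0.001, "y": 0, "z": 0, "rx": 0, "ry": 0, "rz": 0},
    {"jaw": 1, "x": 0.002, "y": 0, "z": 0, "rx": 0, "ry": 0, "rz": 0},
    {"jaw": 1, "x": 0.003, "y": 0, "z": 0, "rx": 0, "ry": 0, "rz": 0},
    {"jaw": 1, "x": 0.004, "y": 0, "z": 0, "rx": 0, "ry": 0, "rz": 0},
    {"jaw": 1, "x": 0.005, "y": 0, "z": 0, "rx": 0, "ry": 0, "rz": 0},
    {"jaw": 1, "x": 0.006, "y": 0, "z": 0, "rx": 0, "ry": 0, "rz": 0},
    {"jaw": 1, "x": 0.007, "y": 0, "z": 0, "rx": 0, "ry": 0, "rz": 0},
    {"jaw": 1, "x": 0.008, "y": 0, "z": 0, "rx": 0, "ry": 0, "rz": 0},
  ],
)

```text
time_s: 22.6
tool_pos: [0.5087, 0.2305, 0.016]
tool_rot: [180.0, 0.0, -20.0]
wrist_force: [-0.4, -0.3, 0.4]
gripper_width: -0.0001
```

Emit:
arm_command(
  series=[
    {"jaw": 1, "x": 0.0008, "y": 0, "z": 0, "rx": 0, "ry": 0, "rz": 0},
    {"jaw": 1, "x": 0.0016, "y": 0, "z": 0, "rx": 0, "ry": 0, "rz": 0},
    {"jaw": 1, "x": 0.0024, "y": 0, "z": 0, "rx": 0, "ry": 0, "rz": 0},
  ],
)

```text
time_s: 22.9
tool_pos: [0.5099, 0.2301, 0.016]
tool_rot: [180.0, 0.0, -20.0]
wrist_force: [-0.5, -0.4, 0.1]
gripper_width: -0.0001
```

Emit:
arm_command(
  series=[
    {"jaw": 1, "x": 0.0008, "y": 0, "z": 0, "rx": 0, "ry": 0, "rz": 0},
    {"jaw": 1, "x": 0.0016, "y": 0, "z": 0, "rx": 0, "ry": 0, "rz": 0},
    {"jaw": 1, "x": 0.0022, "y": 0, "z": 0, "rx": 0, "ry": 0, "rz": 0},
  ],
)

```text
time_s: 23.2
tool_pos: [0.5109, 0.2297, 0.016]
tool_rot: [180.0, -0.0, -20.0]
wrist_force: [0.2, 0.7, 0.1]
gripper_width: 0.0
```

Emit:
arm_command(
  series=[
    {"jaw": 1, "x": 0.0006, "y": 0, "z": 0, "rx": 0, "ry": 0, "rz": 0},
    {"jaw": 1, "x": 0.0012, "y": 0, "z": 0, "rx": 0, "ry": 0, "rz": 0},
    {"jaw": 1, "x": 0.0016, "y": 0, "z": 0, "rx": 0, "ry": 0, "rz": 0},
  ],
)

```text
time_s: 23.5
tool_pos: [0.5117, 0.2294, 0.016]
tool_rot: [180.0, -0.0, -20.0]
wrist_force: [-1.4, -0.3, -0.5]
gripper_width: -0.0003
```

Emit:
arm_command(
  series=[
    {"jaw": 1, "x": 0.0006, "y": 0, "z": 0, "rx": 0, "ry": 0, "rz": 0},
    {"jaw": 1, "x": 0.0012, "y": 0, "z": 0, "rx": 0, "ry": 0, "rz": 0},
  ],
)

```text
time_s: 23.7
tool_pos: [0.5122, 0.2292, 0.016]
tool_rot: [180.0, 0.0, -20.0]
wrist_force: [-1.3, 0.4, 0.1]
gripper_width: 0.0001
```

Run:
```python
from h import *
c=snap('wrist','wrist9.png'); s=observe();print(s['wrist_force'],s['tool_pos'])
V,U=np.mgrid[0:480,0:640];K=c['camera_matrix'];z=c['z_map']
P=np.stack([(U-K[0,2])/K[0,0]*z,(V-K[1,2])/K[1,1]*z,z],-1)@c['T'][:3,:3].T+c['T'][:3,3]
a=np.radians(-20.03);k=np.array([np.cos(a),np.sin(a)]);y=np.array([-k[1],k[0]])
Q=(P[...,:2]-s['tool_pos'][:2])@np.stack([k,y],1)
# cap front edge and side extents, measured at top plane
m=(abs(P[...,2]-.07)<.003)&(V<300)&(z>0)
q=Q[m];print('cap',q[:,0].max(),q[:,1].min(),q[:,1].max(), m.sum())
# fit circle to cap upper boundary
b=[]
for u in range(240,395,3):
    r=np.flatnonzero(m[:,u])
    if len(r): b.append(Q[r[0],u])
b=np.array(b);A=np.c_[2*b,np.ones(len(b))];x=np.linalg.lstsq(A,(b**2).sum(1),rcond=None)[0];ctr=x[:2];print('circ',ctr,np.sqrt(x[2]+ctr@ctr))
ctr=np.array([q[:,0].max()-.027,(q[:,1].min()+q[:,1].max())/2])
white=c['img'].min(-1)>165
for sg in(1,-1):
    m=white&(abs(P[...,2]-.039)<.004)&(z>0)&(sg*(Q[...,1]-ctr[1])>.025)&(Q[...,0]>ctr[0]-.06)&(Q[...,0]<ctr[0]+.02)
    w=Q[m]; vx,vy,x0,y0=cv2.fitLine(w.astype(np.float32),cv2.DIST_HUBER,0,.001,.001).ravel()
    print(sg,m.sum(),'ang',np.degrees(np.arctan(vy/vx)),'centreline dist (34 bedded)',abs((ctr[0]-x0)*vy-(ctr[1]-y0)*vx))
```

```text
[ 0.68407489 -0.7052109   0.32815371] [0.51227982 0.22920993 0.0159971 ]
cap 0.0666305716406377 -0.026427870877639648 0.027017265087390583 16972
circ [0.03980718 0.00039834] 0.02647240399901184
1 5585 ang -35.30199 centreline dist (34 bedded) 0.03652057367782556
-1 5603 ang 35.50629 centreline dist (34 bedded) 0.03583885160499879
```

Emit:
arm_command(
  series=[
    {"jaw": 1, "x": 0.0008, "y": 0, "z": 0, "rx": 0, "ry": 0, "rz": 0},
    {"jaw": 1, "x": 0.0016, "y": 0, "z": 0, "rx": 0, "ry": 0, "rz": 0},
    {"jaw": 1, "x": 0.0024, "y": 0, "z": 0, "rx": 0, "ry": 0, "rz": 0},
  ],
)

```text
time_s: 24.05
tool_pos: [0.5134, 0.2288, 0.016]
tool_rot: [-180.0, -0.0, -20.0]
wrist_force: [-1.3, 0.9, 1.0]
gripper_width: -0.0001
```

Emit:
arm_command(
  series=[
    {"jaw": 1, "x": 0.0006, "y": 0, "z": 0, "rx": 0, "ry": 0, "rz": 0},
    {"jaw": 1, "x": 0.0012, "y": 0, "z": 0, "rx": 0, "ry": 0, "rz": 0},
    {"jaw": 1, "x": 0.0012, "y": 0, "z": 0, "rx": 0, "ry": 0, "rz": 0},
  ],
)

```text
time_s: 24.35
tool_pos: [0.514, 0.2286, 0.016]
tool_rot: [-180.0, -0.0, -20.0]
wrist_force: [0.0, 0.5, -0.6]
gripper_width: 0.0003
```

Emit:
arm_command(
  series=[
    {"jaw": 1, "x": 0.0006, "y": 0, "z": 0, "rx": 0, "ry": 0, "rz": 0},
    {"jaw": 1, "x": 0.0012, "y": 0, "z": 0, "rx": 0, "ry": 0, "rz": 0},
    {"jaw": 1, "x": 0.0012, "y": 0, "z": 0, "rx": 0, "ry": 0, "rz": 0},
  ],
)

```text
time_s: 24.65
tool_pos: [0.5145, 0.2284, 0.016]
tool_rot: [-180.0, -0.0, -20.0]
wrist_force: [-0.2, -1.1, 0.2]
gripper_width: -0.0001
```

Emit:
arm_command(
  series=[
    {"jaw": 1, "x": 0.0006, "y": 0, "z": 0, "rx": 0, "ry": 0, "rz": 0},
    {"jaw": 1, "x": 0.0012, "y": 0, "z": 0, "rx": 0, "ry": 0, "rz": 0},
    {"jaw": 1, "x": 0.0012, "y": 0, "z": 0, "rx": 0, "ry": 0, "rz": 0},
  ],
)

```text
time_s: 24.95
tool_pos: [0.5151, 0.2282, 0.016]
tool_rot: [-180.0, -0.0, -20.0]
wrist_force: [-0.2, 0.5, -0.8]
gripper_width: 0.0001
```

Emit:
arm_command(
  series=[
    {"jaw": 1, "x": 0.0006, "y": 0, "z": 0, "rx": 0, "ry": 0, "rz": 0},
    {"jaw": 1, "x": 0.001, "y": 0, "z": 0, "rx": 0, "ry": 0, "rz": 0},
    {"jaw": 1, "x": 0.001, "y": 0, "z": 0, "rx": 0, "ry": 0, "rz": 0},
  ],
)

```text
time_s: 25.25
tool_pos: [0.5155, 0.228, 0.016]
tool_rot: [180.0, -0.0, -20.0]
wrist_force: [0.2, -0.0, 0.2]
gripper_width: 0.0004
```

Emit:
arm_command(
  series=[
    {"jaw": 1, "x": 0.0006, "y": 0, "z": 0, "rx": 0, "ry": 0, "rz": 0},
    {"jaw": 1, "x": 0.001, "y": 0, "z": 0, "rx": 0, "ry": 0, "rz": 0},
    {"jaw": 1, "x": 0.001, "y": 0, "z": 0, "rx": 0, "ry": 0, "rz": 0},
  ],
)

```text
time_s: 25.55
tool_pos: [0.516, 0.2278, 0.016]
tool_rot: [-180.0, -0.0, -20.0]
wrist_force: [-0.1, -0.4, -0.1]
gripper_width: 0.0001
```

Emit:
arm_command(
  series=[
    {"jaw": 1, "x": 0.0006, "y": 0, "z": 0, "rx": 0, "ry": 0, "rz": 0},
    {"jaw": 1, "x": 0.001, "y": 0, "z": 0, "rx": 0, "ry": 0, "rz": 0},
    {"jaw": 1, "x": 0.001, "y": 0, "z": 0, "rx": 0, "ry": 0, "rz": 0},
  ],
)

```text
time_s: 25.85
tool_pos: [0.5164, 0.2277, 0.016]
tool_rot: [-180.0, -0.0, -20.0]
wrist_force: [-0.8, -0.0, 0.0]
gripper_width: -0.0004
```

```bash
cat > look.py <<'E'
from h import *
def look(fn,ref=None):
    c=snap('wrist',fn); s=observe();print(s['time_s'],s['wrist_force'].round(2),s['tool_pos'].round(4))
    V,U=np.mgrid[0:480,0:640];K=c['camera_matrix'];z=c['z_map']
    P=np.stack([(U-K[0,2])/K[0,0]*z,(V-K[1,2])/K[1,1]*z,z],-1)@c['T'][:3,:3].T+c['T'][:3,3]
    a=np.radians(-20.03);k=np.array([np.cos(a),np.sin(a)]);y=np.array([-k[1],k[0]])
    Q=(P[...,:2]-s['tool_pos'][:2])@np.stack([k,y],1)
    m=(abs(P[...,2]-.07)<.003)&(V<300)&(z>0)&(c['img'].max(-1)<90)
    q=Q[m];ctr=np.array([q[:,0].max()-.027,(q[:,1].min()+q[:,1].max())/2]);print('ctr',ctr,'world',s['tool_pos'][:2]+ctr[0]*k+ctr[1]*y)
    white=c['img'].min(-1)>165
    for sg in(1,-1):
        m=white&(abs(P[...,2]-.039)<.004)&(z>0)&(sg*(Q[...,1]-ctr[1])>.025)&(Q[...,0]>ctr[0]-.06)&(Q[...,0]<ctr[0]+.02)
        w=Q[m]; vx,vy,x0,y0=cv2.fitLine(w.astype(np.float32),cv2.DIST_HUBER,0,.001,.001).ravel()
        print(sg,m.sum(),'dist',abs((ctr[0]-x0)*vy-(ctr[1]-y0)*vx))
E
python3 -c "
from look import *;look('w10.png')"
```

```text
25.9 [ 0.64 -0.44 -0.05] [0.5164 0.2277 0.016 ]
ctr [0.03963798 0.00022709] world [0.55376411 0.21431825]
1 5800 dist 0.034311986160222054
-1 5788 dist 0.033527986844837133
```

Emit:
arm_command(
  series=[
    {"jaw": 1, "x": 0.0006, "y": 0, "z": 0, "rx": 0, "ry": 0, "rz": 0},
    {"jaw": 1, "x": 0.001, "y": 0, "z": 0, "rx": 0, "ry": 0, "rz": 0},
    {"jaw": 1, "x": 0.001, "y": 0, "z": 0, "rx": 0, "ry": 0, "rz": 0},
  ],
)

```text
time_s: 26.2
tool_pos: [0.5168, 0.2276, 0.0159]
tool_rot: [-180.0, 0.0, -20.0]
wrist_force: [-1.0, 0.9, 0.3]
gripper_width: -0.0
```

Emit:
arm_command(
  series=[
    {"jaw": 1, "x": 0.0006, "y": 0, "z": 0, "rx": 0, "ry": 0, "rz": 0},
    {"jaw": 1, "x": 0.001, "y": 0, "z": 0, "rx": 0, "ry": 0, "rz": 0},
    {"jaw": 1, "x": 0.001, "y": 0, "z": 0, "rx": 0, "ry": 0, "rz": 0},
  ],
)

```text
time_s: 26.5
tool_pos: [0.517, 0.2274, 0.0159]
tool_rot: [180.0, 0.0, -20.0]
wrist_force: [-1.1, 1.8, 0.9]
gripper_width: -0.0
```

Emit:
arm_command(
  series=[
    {"jaw": 1, "x": 0.0005, "y": 0, "z": 0, "rx": 0, "ry": 0, "rz": 0},
    {"jaw": 1, "x": 0.001, "y": 0, "z": 0, "rx": 0, "ry": 0, "rz": 0},
    {"jaw": 1, "x": 0.001, "y": 0, "z": 0, "rx": 0, "ry": 0, "rz": 0},
  ],
)

```text
time_s: 26.8
tool_pos: [0.5172, 0.2272, 0.0158]
tool_rot: [180.0, 0.1, -20.0]
wrist_force: [-3.6, 1.2, 1.6]
gripper_width: -0.0004
```

Emit:
arm_command(
  series=[
    {"jaw": 1, "x": 0.0005, "y": 0, "z": 0, "rx": 0, "ry": 0, "rz": 0},
    {"jaw": 1, "x": 0.001, "y": 0, "z": 0, "rx": 0, "ry": 0, "rz": 0},
    {"jaw": 1, "x": 0.001, "y": 0, "z": 0, "rx": 0, "ry": 0, "rz": 0},
  ],
)

```text
time_s: 27.1
tool_pos: [0.5175, 0.227, 0.0158]
tool_rot: [180.0, 0.1, -20.0]
wrist_force: [-4.4, 2.1, 2.6]
gripper_width: 0.0002
```

Emit:
arm_command(
  series=[
    {"jaw": 1, "x": 0.0005, "y": 0, "z": 0, "rx": 0, "ry": 0, "rz": 0},
    {"jaw": 1, "x": 0.001, "y": 0, "z": 0, "rx": 0, "ry": 0, "rz": 0},
    {"jaw": 1, "x": 0.001, "y": 0, "z": 0, "rx": 0, "ry": 0, "rz": 0},
  ],
)

```text
time_s: 27.4
tool_pos: [0.5176, 0.2269, 0.0157]
tool_rot: [179.9, 0.1, -20.0]
wrist_force: [-5.2, 2.5, 1.9]
gripper_width: -0.0002
```

Emit:
arm_command(
  series=[
    {"jaw": 1, "x": 0.0005, "y": 0, "z": 0, "rx": 0, "ry": 0, "rz": 0},
    {"jaw": 1, "x": 0.001, "y": 0, "z": 0, "rx": 0, "ry": 0, "rz": 0},
    {"jaw": 1, "x": 0.001, "y": 0, "z": 0, "rx": 0, "ry": 0, "rz": 0},
  ],
)

```text
time_s: 27.7
tool_pos: [0.5177, 0.2268, 0.0156]
tool_rot: [179.9, 0.2, -20.0]
wrist_force: [-6.1, 2.9, 3.1]
gripper_width: 0.0004
```

Emit:
arm_command(
  series=[
    {"jaw": 1, "x": 0.0005, "y": 0, "z": 0, "rx": 0, "ry": 0, "rz": 0},
    {"jaw": 1, "x": 0.001, "y": 0, "z": 0, "rx": 0, "ry": 0, "rz": 0},
    {"jaw": 1, "x": 0.0015, "y": 0, "z": 0, "rx": 0, "ry": 0, "rz": 0},
    {"jaw": 1, "x": 0.002, "y": 0, "z": 0, "rx": 0, "ry": 0, "rz": 0},
    {"jaw": 1, "x": 0.002, "y": 0, "z": 0, "rx": 0, "ry": 0, "rz": 0},
  ],
)

```text
time_s: 28.2
tool_pos: [0.5179, 0.2267, 0.0156]
tool_rot: [179.9, 0.2, -20.0]
wrist_force: [-6.8, 4.1, 3.8]
gripper_width: 0.0
```

Emit:
arm_command(
  series=[
    {"jaw": 1, "x": 0.0005, "y": 0, "z": 0, "rx": 0, "ry": 0, "rz": 0},
    {"jaw": 1, "x": 0.001, "y": 0, "z": 0, "rx": 0, "ry": 0, "rz": 0},
    {"jaw": 1, "x": 0.001, "y": 0, "z": 0, "rx": 0, "ry": 0, "rz": 0},
  ],
)

```text
time_s: 28.5
tool_pos: [0.518, 0.2266, 0.0155]
tool_rot: [179.9, 0.3, -20.0]
wrist_force: [-8.7, 4.2, 3.9]
gripper_width: -0.0004
```

Press is about 9.6 N along the jig axis. Holding.

Emit:
arm_command(
  series=[
    {"jaw": 1, "x": 0.0004, "y": 0, "z": 0, "rx": 0, "ry": 0, "rz": 0},
    {"jaw": 1, "x": 0.0004, "y": 0, "z": 0, "rx": 0, "ry": 0, "rz": 0},
    {"jaw": 1, "x": 0.0004, "y": 0, "z": 0, "rx": 0, "ry": 0, "rz": 0},
    {"jaw": 1, "x": 0.0004, "y": 0, "z": 0, "rx": 0, "ry": 0, "rz": 0},
    {"jaw": 1, "x": 0.0004, "y": 0, "z": 0, "rx": 0, "ry": 0, "rz": 0},
    {"jaw": 1, "x": 0.0004, "y": 0, "z": 0, "rx": 0, "ry": 0, "rz": 0},
  ],
)

```text
time_s: 29.1
tool_pos: [0.518, 0.2265, 0.0155]
tool_rot: [179.9, 0.3, -20.0]
wrist_force: [-9.2, 4.7, 4.0]
gripper_width: -0.0001
```

Emit:
arm_command(
  series=[
    {"jaw": 1, "x": 0.0002, "y": 0, "z": 0, "rx": 0, "ry": 0, "rz": 0},
    {"jaw": 1, "x": 0.0002, "y": 0, "z": 0, "rx": 0, "ry": 0, "rz": 0},
    {"jaw": 1, "x": 0.0002, "y": 0, "z": 0, "rx": 0, "ry": 0, "rz": 0},
    {"jaw": 1, "x": 0.0002, "y": 0, "z": 0, "rx": 0, "ry": 0, "rz": 0},
    {"jaw": 1, "x": 0.0002, "y": 0, "z": 0, "rx": 0, "ry": 0, "rz": 0},
  ],
)

```text
time_s: 29.6
tool_pos: [0.5181, 0.2266, 0.0155]
tool_rot: [179.9, 0.3, -20.0]
wrist_force: [-9.1, 2.9, 3.4]
gripper_width: 0.0001
```

```bash
python3 -c "
from look import *;look('w11.png')"
```

```text
29.65 [-8.23  4.14  4.32] [0.5181 0.2266 0.0155]
ctr [0.03964007 0.00109423] world [0.55569316 0.21400145]
1 5847 dist 0.033515615671057694
-1 5827 dist 0.033244166516408505
```

Held about 1.2 s at about 10 N. Backing off slowly along the axis.

Emit:
arm_command(
  series=[
    {"jaw": 1, "x": -0.001, "y": 0, "z": 0, "rx": 0, "ry": 0, "rz": 0},
    {"jaw": 1, "x": -0.002, "y": 0, "z": 0, "rx": 0, "ry": 0, "rz": 0},
    {"jaw": 1, "x": -0.003, "y": 0, "z": 0, "rx": 0, "ry": 0, "rz": 0},
    {"jaw": 1, "x": -0.004, "y": 0, "z": 0, "rx": 0, "ry": 0, "rz": 0},
    {"jaw": 1, "x": -0.005, "y": 0, "z": 0, "rx": 0, "ry": 0, "rz": 0},
    {"jaw": 1, "x": -0.006, "y": 0, "z": 0, "rx": 0, "ry": 0, "rz": 0},
    {"jaw": 1, "x": -0.007, "y": 0, "z": 0, "rx": 0, "ry": 0, "rz": 0},
    {"jaw": 1, "x": -0.008, "y": 0, "z": 0, "rx": 0, "ry": 0, "rz": 0},
    {"jaw": 1, "x": -0.009, "y": 0, "z": 0, "rx": 0, "ry": 0, "rz": 0},
    {"jaw": 1, "x": -0.01, "y": 0, "z": 0, "rx": 0, "ry": 0, "rz": 0},
    {"jaw": 1, "x": -0.012, "y": 0, "z": 0, "rx": 0, "ry": 0, "rz": 0},
    {"jaw": 1, "x": -0.014, "y": 0, "z": 0, "rx": 0, "ry": 0, "rz": 0},
    {"jaw": 1, "x": -0.016, "y": 0, "z": 0, "rx": 0, "ry": 0, "rz": 0},
    {"jaw": 1, "x": -0.018, "y": 0, "z": 0, "rx": 0, "ry": 0, "rz": 0},
    {"jaw": 1, "x": -0.02, "y": 0, "z": 0, "rx": 0, "ry": 0, "rz": 0},
    {"jaw": 1, "x": -0.03, "y": 0, "z": 0, "rx": 0, "ry": 0, "rz": 0},
    {"jaw": 1, "x": -0.04, "y": 0, "z": 0, "rx": 0, "ry": 0, "rz": 0},
    {"jaw": 1, "x": -0.05, "y": 0, "z": 0, "rx": 0, "ry": 0, "rz": 0},
    {"jaw": 1, "x": -0.06, "y": 0, "z": 0, "rx": 0, "ry": 0, "rz": 0},
    {"jaw": 1, "x": -0.06, "y": 0, "z": 0, "rx": 0, "ry": 0, "rz": 0},
  ],
)

```text
time_s: 31.65
tool_pos: [0.4916, 0.2364, 0.0158]
tool_rot: [180.0, 0.0, -20.0]
wrist_force: [0.1, 0.1, -0.3]
gripper_width: 0.0003
```

```bash
python3 -c "
from look import *;look('w12.png');cv2.imwrite('pics/w12c.png',cv2.imread('pics/w12.png')[0:420])"
```

```text
31.7 [ 1.76 -0.47 -0.91] [0.4922 0.2364 0.0159]
ctr [0.06527893 0.00083469] world [0.55376677 0.21483541]
1 6764 dist 0.03493439287256021
-1 6794 dist 0.03494147029203448
```

View pics/w12c.png

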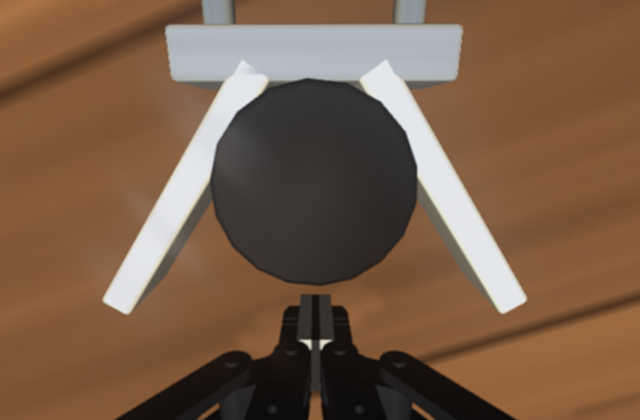

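The jar, cap at (314,182), sits symmetrically between both rails and clear of the fingers at (315,300). Lifting away for the last check.

Emit:
arm_command(
  series=[
    {"jaw": 1, "x": -0.06, "y": 0, "z": 0, "rx": 0, "ry": 0, "rz": 0},
    {"jaw": 1, "x": -0.1, "y": 0, "z": -0.02, "rx": 0, "ry": 0, "rz": 0},
    {"jaw": 1, "x": -0.1, "y": 0, "z": -0.1, "rx": 0, "ry": 0, "rz": 0},
    {"jaw": 1, "x": -0.1, "y": 0, "z": -0.2, "rx": 0, "ry": 0, "rz": 0},
    {"jaw": 1, "x": -0.1, "y": 0, "z": -0.26, "rx": 0, "ry": 0, "rz": 0},
    {"jaw": 1, "x": -0.1, "y": 0, "z": -0.26, "rx": 0, "ry": 0, "rz": 0},
    {"jaw": 1, "x": -0.1, "y": 0, "z": -0.26, "rx": 0, "ry": 0, "rz": 0},
    {"jaw": 1, "x": -0.1, "y": 0, "z": -0.26, "rx": 0, "ry": 0, "rz": 0},
  ],
)

```text
time_s: 32.5
tool_pos: [0.4445, 0.2527, 0.1445]
tool_rot: [179.9, 0.1, -20.0]
wrist_force: [-0.6, -0.3, -0.8]
gripper_width: 0.0002
```

Run:
```python
from look import *
old=dict(np.load('last_wrist.npz'))
look('w13.png')
T0=cv2.imread('pics/top0.png').astype(int)
c=snap('top','top13.png'); d=abs(c['img'][:,:,::-1].astype(int)-T0).max(-1)>40
n,_,st,ce=cv2.connectedComponentsWithStats(d.astype(np.uint8))
for i in range(1,n):
    if st[i,4]>15: print('changed',st[i],ce[i].round())
cs=snap('scene','s13.png')
a=cv2.resize(cs['img'][290:420,290:460,::-1],None,fx=4,fy=4,interpolation=cv2.INTER_CUBIC);cv2.imwrite('pics/s13c.png',a)
```

```text
32.55 [ 0.97 -0.08 -1.4 ] [0.4443 0.2526 0.144 ]
ctr [0.1153891  0.00162744] world [0.55324102 0.21464114]
1 2177 dist 0.034850706642692506
-1 2224 dist 0.03452840616536355
changed [183 250  29  28 588] [197. 264.]
changed [   27   255   155   225 17473] [ 96. 384.]
changed [383 262  30  28 631] [398. 276.]
changed [ 223  448   83   32 1806] [267. 465.]
changed [617 475  14   5  47] [622. 478.]
```

View pics/s13c.png

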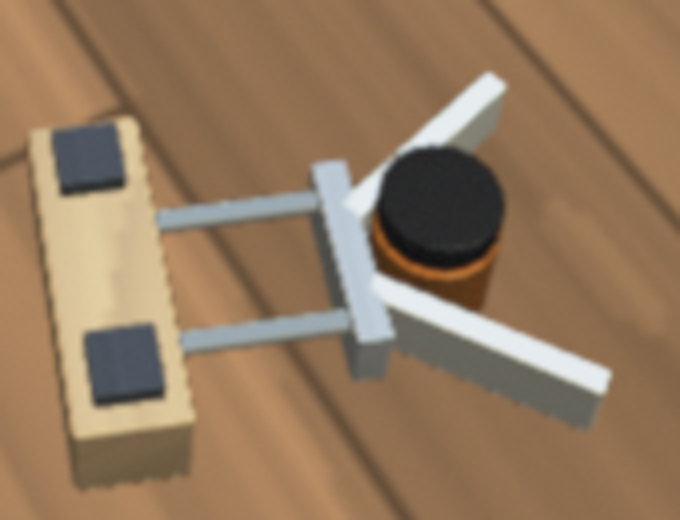

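The jar stands upright in the V between both rails (crop (440,210)), and only the jar and the arm changed in the top view. I let the sprung head settle for a second, then hand in.

Emit:
arm_command(
  series=[
    {"jaw": 1, "x": 0, "y": 0, "z": 0, "rx": 0, "ry": 0, "rz": 0},
    {"jaw": 1, "x": 0, "y": 0, "z": 0, "rx": 0, "ry": 0, "rz": 0},
    {"jaw": 1, "x": 0, "y": 0, "z": 0, "rx": 0, "ry": 0, "rz": 0},
    {"jaw": 1, "x": 0, "y": 0, "z": 0, "rx": 0, "ry": 0, "rz": 0},
    {"jaw": 1, "x": 0, "y": 0, "z": 0, "rx": 0, "ry": 0, "rz": 0},
    {"jaw": 1, "x": 0, "y": 0, "z": 0, "rx": 0, "ry": 0, "rz": 0},
    {"jaw": 1, "x": 0, "y": 0, "z": 0, "rx": 0, "ry": 0, "rz": 0},
    {"jaw": 1, "x": 0, "y": 0, "z": 0, "rx": 0, "ry": 0, "rz": 0},
    {"jaw": 1, "x": 0, "y": 0, "z": 0, "rx": 0, "ry": 0, "rz": 0},
    {"jaw": 1, "x": 0, "y": 0, "z": 0, "rx": 0, "ry": 0, "rz": 0},
  ],
)

```text
time_s: 33.65
tool_pos: [0.4458, 0.2534, 0.146]
tool_rot: [-180.0, -0.0, -20.0]
wrist_force: [0.2, 0.6, 0.4]
gripper_width: 0.0
```

```bash
python3 -c "
from look import *;look('w14.png');print(workorder.job_done())"
```

```text
33.7 [-0.28  0.09 -0.75] [0.4458 0.2534 0.146 ]
ctr [0.11456122 0.00042422] world [0.5535427  0.21454888]
1 2144 dist 0.0346595456609878
-1 2191 dist 0.03443405667945095
the job is handed in; nothing more can be done
None
```

The jar stands upright in the V, resting on both rails as far as the cameras can tell, and I handed the job in at 33.7 s of the 72 s allowed.

- **Placing:** I gripped the jar by its cap and stood it in the jig mouth. It was about 4.6 mm off the V's axis, so I re-gripped it and centred it to under 1 mm.
- **Push and press:** I pushed it in slowly with the shut fingers until it bedded. The press along the jig axis read 9 to 10 N over about 1.2 s. Total wrist force peaked at about 11 N in the readings, which I only had at the end of each move. I then backed off slowly.
- **Last checks:** The wrist camera put the jar's centre 34.7 and 34.4 mm from the two rail centre lines. Exact contact would be 34.0 mm, so it is symmetric, but the camera cannot rule out a gap of about half a millimetre. In the top view only the jar and the arm had changed. The robot was touching nothing.
- **Disagreements:** The top camera placed things about 4 mm off the robot's own position in y, so I used the wrist camera for alignment. My first move call was refused because it left out some keys; nothing moved.

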